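# Put the pedal gear in its places

### The arm

A 6-joint arm with a two-finger parallel gripper is mounted at the origin on the work surface. World frame = base frame: x ahead of the robot, y to its left, z up, the work surface at z = 0. Lengths are in mm, angles in degrees, forces in N, time in s.
With the tool pointing down it reaches from about 250 to 800 mm from the base axis. Payload 8.5 kg.
Tool frame: the origin (TCP) lies at the very end of the fingers, on their centre line; the grasp point (between the pads) lies 19 mm behind it; z points along the fingers, y is the line along which they close (so a half turn about z gives the same grasp; the last joint's range is limited). The gripper opens to 85 mm and grips with 20 to 120 N. Pads are 22 mm wide; open, the fingers measure 114 mm over their backs; the gripper's body (76 mm by 85 mm) begins 54 mm behind the grasp point. The pads swing forward as they close: fully open they stand 13 mm farther back than shut.
Start: joints at [-74.656, 13.648, -0.773, 75.585, 0, 90], TCP at [138.906, -506.242, 205.276] pointing down, gripper open.
Joint ranges: [-152.45, 152.45], [-59.26, 108.67], [-65.41, 83.53], [-104.44, 129.93], [-82.83, 76.93], [-180, 180]. Speed limits (degrees/s): [127.2, 127.2, 159.86, 180, 180, 180].

### API

Orientations are given as a 3x3 rotation matrix whose columns are the frame's x, y, z axes.
In Python, from bench import r gives the robot as it stands.
- The arm moves only by the tool drive_tool, never from a script. Its argument "series" is a list of rows, each a list of 3 entries, a list of its own where there are three numbers: the shift along the tool's x, y, z in m, then the turn, a rotation vector about the tool's x, y, z in rad, then the opening, from -1 (shut) to 1 (fully open). A call has exactly 8 rows; each row shifts and turns the commanded pose from where the row before left it, along the tool's axes as they then stand; what a row does not reach is not made up. A row lasts 1/10 s, in which the tool goes at most 50 mm and 8.59 degrees, less where a joint would pass 70% of its speed; a pose out of reach is approached as far as the arm can. A call is refused whole if a number of a shift passes 0.05 or a number of a turn 0.15, either way. A call with a gripper value outside its range is refused whole. The fingers move at their own pace and stop on an object; "squeeze" is the grip in N (left out, the last holds). Time passes only in rows, so rows that do not move let the fingers close, or fill a call up. It gives the time, the measured TCP pose, the force, the opening and the grip force at its end, in the units of the state.
- r.get_obs(): the state, without advancing time (a new reading comes with each control period).
- r.read_camera(name): name is "side" or "top" or "wrist"; returns the picture (420x560x3 uint8, blue, green, red); there is no depth.
- r.camera_params(name): a dict with "fovy" (degrees; the focal length in pixels is half the picture's height over the tangent of half this angle, whatever the lens; pixels are square), "cx", "cy" (the principal point, pixels), "R" (3x3) and "t" (3): a world point X has camera coordinates R X + t. Camera axes: x right, y down, z forward; pixel columns grow to the right and rows downward; lengths in mm; the calibration is good to about 2 mm. A picture is of the moment at which its call begins: read the wrist's pose just before it. camera_params takes no time and is no camera call; for the wrist camera it gives the pose at the moment of the call.
- r.hand_in(): hands the job in; it is judged then, once.
The state is a dict: "t": time; "qpos": joint angles; "joint_velocities": joint speeds; "effort": joint torques, N m; "ee_pos": TCP position; "tool_rot": TCP orientation; "ft_force": force on the tool from outside, world axes, zero at the start; "wrist_torque": the same for the moment, N m; "finger_gap": opening from 0.0 (shut) to 1.0 (fully open); "gripper_force": force on a finger pad.
Only numpy, scipy, OpenCV 4.12 (cv2) and the standard library are available. Lean on these libraries where they do the work, as an engineer would, in place of code of your own. Each camera call takes 0.05 s, during which the arm holds its last target. There are 200 camera calls.

### The job

Tidy the practice bench: set the silver pedal inside the large outline and the small black pedal inside the small outline, each right way up and straight with its outline. Stand the glass slide upright in the round wooden dish, setting it down gently, and slide the flat power bank under the bar of the steel bracket until it is home against the back stop. Leave the capo and the red tin where they lie, and let go of everything.

Things in the scene. Friction and masses are not known exactly. Their poses are not given: they have to be found in the camera images.
- phaser_mid (a point): Silver (bare aluminium) phaser pedal, loose, the larger of the two pedals: box 112 mm long (x) by 58 mm wide (y), housing top 36 mm above its underside, footplate to 40 mm, three small black knobs to 46 mm near its +x end. The point is its centre, 18 mm above its underside; x runs along its length, z up. About 0.35 kg. May be turned end for end on its pad.
- mini_mid (a point): Small black pedal with one big grey rotary knob, loose: box 92 mm long (x) by 40 mm wide (y), housing top 36 mm above its underside, knob (28 mm across) to 50 mm near its +x end, foot switch to 48 mm near its -x end. The point is its centre, 18 mm above its underside; x runs along its length, z up. About 0.22 kg. May be turned end for end on its pad.
- slide_mid (a point): Glass guitar slide, loose: an open tube 28 mm in outer diameter, 62 mm tall, 3 mm wall, standing upright on its end. The point is its centre, 31 mm above its lower end; z is the tube's axis. About 0.06 kg.
- bank_mid (a point): Flat grey power bank with a silver panel on top, loose: 100 mm long (x), 50 mm wide (y), 22 mm thick, lying flat. The point is its centre, 11 mm above its underside; x along its length, z up. About 0.24 kg. Either end may go first into the bracket.
- pad_large: Fixed black rubber pad 150 by 96 mm, 3 mm thick, with a white rectangular outline, 128 mm (x) by 74 mm (y) inside: the place of the silver pedal. Origin: centre of its underside, at board height; x along the outline's length.
- pad_small: Fixed black rubber pad 130 by 78 mm, 3 mm thick, with a white rectangular outline, 108 mm (x) by 56 mm (y) inside: the place of the small black pedal. Origin: centre of its underside, at board height; x along the outline's length.
- dish: Fixed round dark wooden dish, 68 mm across, 58 mm across inside, rim 10 mm high, inner floor (cork) 3 mm high: the place of the glass slide. Origin: centre of its underside, at board height.
- dock: Fixed dark steel bracket, slot open at -x, way in along +x. Bar across it: x -12 to +12 mm, underside 32, top 46 mm above the board. Cheeks 12 mm thick, 32 high, x -12 to +46 mm, 70 mm apart (y -35 to +35). Back stop: face at x +34 mm, 20 mm high. No floor: the bank slides on the board; home, its centre is at x = -16 mm, 54 mm of it sticks out before the bar. Origin: under bar centre, at board height.
- capo_mid (a point): Spring-loaded steel capo lying flat, about 90 by 55 mm, 14 mm high, loose: a bystander to leave alone. The point is its middle, 6 mm above the board.
- tin_mid (a point): Red flip-top pick tin, 60 by 41 mm, 18 mm high, loose: a bystander to leave alone. The point is its middle, 9 mm above the board.
Things that resemble listed ones, but are neither listed nor needed, are in the scene too. Of the things that look like the part that bears bank_mid, the largest one is meant.

How it is judged:
By the outcome, as a careful person would: the job done as asked, in the order asked, and still so for the second after the job is handed in, with the robot touching nothing.
It also fails if it takes over 104 s, if anything falls off the work surface, if the arm or the gripper's body presses on something with over 40 N, if the wrist force passes 120 N, or if a joint passes its speed limit or range.

## Working session

There is one attempt and no reset: what is moved stays moved. The work goes in short steps, Python scripts to look and compute and a tool call to move; the robot and the scene stay as the last step left them, time stands still between calls to the robot, and variables do not carry over. Pictures are saved under pics/ and viewed, at most 14 in all, crops included, and the job is handed in when it is done.

Besides the shell and the picture viewer there is one more tool, called after "Emit:" as a command line: name --argument value ..., lists and objects as JSON in quotes. drive_tool: Moves the arm, as the interface text tells. Its arguments: {"type":"object","properties":{"series":{"type":"array"},"squeeze":{"type":"number"}},"required":["series"]}

```bash
mkdir -p pics
cat > h.py <<'E'
import numpy as np, cv2
from bench import r
def K(p,h=420):
    f=h/2/np.tan(np.radians(p["fovy"])/2); return f,p["cx"],p["cy"]
def ray(p,u,v,z):
    f,cx,cy=K(p); R=np.array(p["R"]);t=np.array(p["t"])
    d=R.T@np.array([(u-cx)/f,(v-cy)/f,1]); c=-R.T@t
    return c+d*(z-c[2])/d[2]
def proj(p,X):
    f,cx,cy=K(p); c=np.array(p["R"])@np.array(X)+np.array(p["t"])
    return np.array([f*c[0]/c[2]+cx,f*c[1]/c[2]+cy])
E
python3 - <<'E'
from h import *
np.set_printoptions(precision=3,suppress=True)
for n in("top","side","wrist"):
    p=r.camera_params(n); im=r.read_camera(n); cv2.imwrite(f"pics/{n}0.png",im)
    R=np.array(p["R"]);print(n,p["fovy"],p["cx"],p["cy"],-R.T@np.array(p["t"]),R.tolist(),{k:v for k,v in p.items() if k not in("R","t","fovy","cx","cy")})
im=cv2.imread("pics/top0.png");cv2.imwrite("pics/top0b.png",cv2.resize(im,(800,600),interpolation=cv2.INTER_CUBIC))
print(r.get_obs())
E
```

```text
top 51.46359939237468 282.08153270605135 210.48843730348776 [327.521  12.481 940.516] [[0.01814344618688004, -0.9998175714010812, 0.005969864161594991], [-0.9793171874827067, -0.018974215889964282, -0.20143938401494874], [0.2015159092017917, -0.0021915859565935164, -0.9794827896852351]] {}
side 45.36907758051623 278.766937620337 214.82005954463145 [152.364 945.779 959.867] [[-0.9384580335606613, -0.3450537964351143, -0.015310023225695675], [-0.2212694891474347, 0.6346499217464205, -0.7404453322154821], [0.26520997797573514, -0.6914892294121266, -0.671942194827154]] {}
wrist 60.43781123767646 286.95797697954987 209.10539023838595 [ 211.807 -485.89   373.833] [[0.2648963788173247, -0.9642756514138354, -0.0015416159999065335], [-0.9206728415801341, -0.2533929146400634, 0.29690663446102716], [-0.2866904729254687, -0.07723016833230585, -0.9549052695598313]] {}
{'t': 0.15, 'qpos': array([-74.658,  13.674,  -0.805,  75.585,   0.003,  89.998]), 'joint_velocities': array([-0.074, -0.094,  0.162, -0.084, -0.016, -0.027]), 'effort': array([  0.001, -53.908,  34.66 ,   0.014,   0.   ,   0.   ]), 'ee_pos': array([ 138.828, -505.952,  204.828]), 'tool_rot': array([[ 0.964,  0.265, -0.   ],
       [ 0.265, -0.964,  0.001],
       [ 0.   , -0.001, -1.   ]]), 'ft_force': array([ 0.211,  0.206, -0.461]), 'wrist_torque': array([-0.016, -0.016, -0.019]), 'gripper_force': 0.0, 'finger_gap': 0.9990138065024309}
```

View pics/top0b.png

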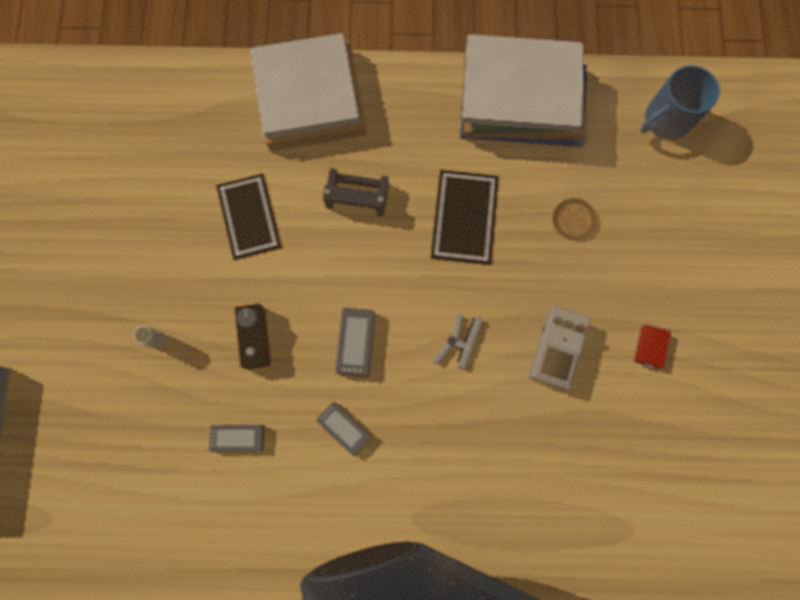

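View pics/side0.png

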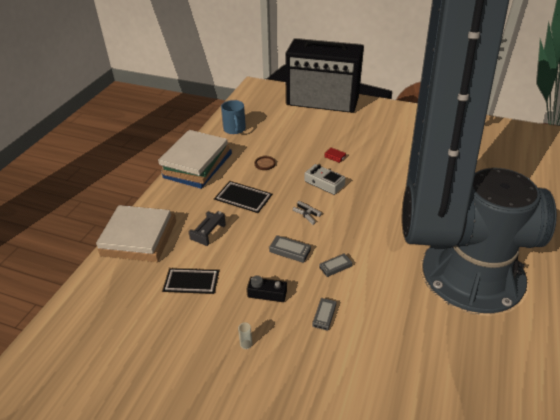

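The top picture (800x600 view) shows, from left to right:
- **Upper row:** small pad (248,216), dock (356,192), large pad (465,217), dish (574,219).
- **Lower row:** slide (145,335), black pedal (252,337), bank (356,342), capo (460,342), silver pedal (560,348), tin (652,346).

There are three bank lookalikes, at (356,342), (237,438) and (344,429). The largest is (356,342), so that is the one meant. I'll confirm it in the enlarged crops.

Run:
```python
from h import *
im=cv2.imread("pics/top0.png")
for n,x in(("L",85),("R",283)):
    c=cv2.resize(im[117:274,x:x+210],None,fx=3.8,fy=3.8,interpolation=cv2.INTER_CUBIC); c=cv2.convertScaleAbs(c,alpha=1.5)
    cv2.imwrite(f"pics/crop{n}.png",c)
```

```text
(no output)
```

View pics/cropL.png

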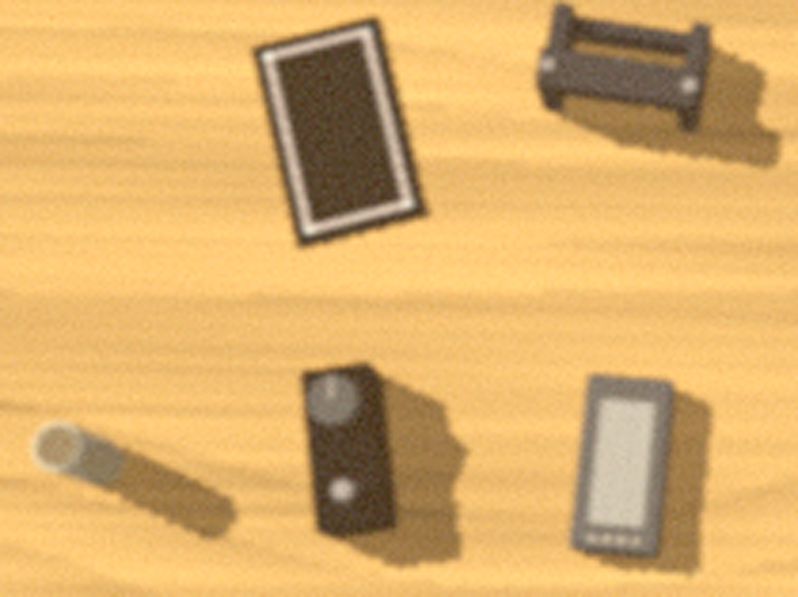

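View pics/cropR.png

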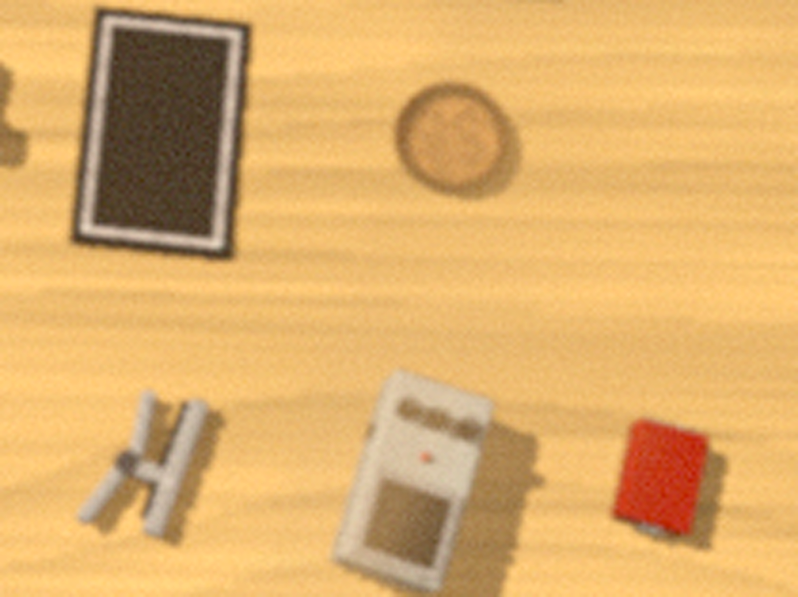

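The crops confirm the bank: the largest lookalike, at cropL (622,465). Next I turn the corner readings into poses and check them against the given sizes.

```bash
cat >> h.py <<'E'
np.set_printoptions(precision=1,suppress=True)
def cr(p,off,pts,z):
    return np.array([ray(p,(u+.5)/3.8-.5+off,(v+.5)/3.8-.5+117,z)[:2] for u,v in pts])
def rect(P): # far-left, far-right, near-right, near-left ; length dir = near->far
    c=P.mean(0); d=(P[0]+P[1]-P[2]-P[3])/2; w=(P[0]+P[3]-P[1]-P[2])/2
    return c,np.linalg.norm(d),np.linalg.norm(w),np.degrees(np.arctan2(d[1],d[0])),np.degrees(np.arctan2(-w[0],w[1]))
E
python3 - <<'E'
from h import *
p=r.camera_params("top")
for n,o,z,pts in [("padS",85,3,[(252,48),(378,17),(427,212),(302,246)]),("padL",283,3,[(97,7),(250,24),(232,260),(71,243)]),
 ("mini",85,36,[(303,373),(368,364),(390,525),(320,537)]),("phaser",283,36,[(395,370),(494,402),(440,592),(333,560)]),("bank",85,22,[(588,375),(674,382),(657,556),(571,548)])]:
    print(n,*rect(cr(p,o,pts,z)))
print("dish",cr(p,283,[(453,138),(396,138),(510,138)],10)); print("slide",cr(p,85,[(60,447)],62))
print("dock cheeks tops far/near", cr(p,85,[(562,6),(704,25),(690,128),(552,108)],32))
print("bar", cr(p,85,[(548,64),(690,86)],46))
print("capo",cr(p,283,[(143,465),(195,400),(80,520)],10),"tin",cr(p,283,[(640,420),(707,435),(690,533),(615,517)],18))
print("smallbanks", [ray(p,a/1.4286,b/1.4286,20) for a,b in[(237,438),(344,429)]])
E
```

```text
padS [653.4 256.8] 127.54412388456703 76.20371778222557 17.186625867373557 16.578024730574278
padL [658.9 -85.1] 148.36530025325638 93.81664552231133 -5.1720223873967335 -5.344560090397555
mini [457.4 232.5] 91.55052103010769 37.27401715414293 10.57659395511201 10.071768474708941
phaser [ 448.9 -220.6] 111.5464264335999 58.55172550297124 -18.4992957426646 -16.5172339700435
bank [453.7  80.7] 97.96441984922954 48.266894946514626 -3.630458501677477 -3.9230463667715507
dish [[ 656.  -256. ]
 [ 655.4 -222.3]
 [ 656.7 -289.8]]
slide [[451.8 378.4]]
dock cheeks tops far/near [[721.8 124.4]
 [711.7  41.1]
 [648.3  47.6]
 [658.8 127.6]]
bar [[680.2 129.3]
 [668.5  47.7]]
capo [[ 457.9  -72.9]
 [ 495.9 -102.6]
 [ 426.1  -37.5]] tin [[ 487.8 -353.4]
 [ 479.9 -390.8]
 [ 424.4 -377.5]
 [ 432.5 -336.1]]
smallbanks [array([310.2, 246.1,  20. ]), array([325.7,  92.3,  20. ])]
```

Every size agrees with the description (pad, pedal and bank within about 2 mm). Now I work out the first approach, a hover over the silver pedal.

```bash
cat >> h.py <<'E'
def go(x,y,z,psi,n,rz=0.145):
    "n equal rows: shift (mm, tool axes at row start) and turn (rad) per row"
    o=r.get_obs(); R=o["tool_rot"]; a=np.arctan2(R[1,0],R[0,0]); d=np.radians(psi)-a
    d=(d+np.pi)%(2*np.pi)-np.pi
    w=-d/n; D=R.T@(np.array([x,y,z])-o["ee_pos"])
    S=sum(np.array([[np.cos(w*i),-np.sin(w*i),0],[np.sin(w*i),np.cos(w*i),0],[0,0,1]]) for i in range(n))
    s=np.linalg.solve(S,D)
    print("t",o["t"],"pos",o["ee_pos"],"psi",round(np.degrees(a),2),"F",o["ft_force"],"gap",round(o["finger_gap"]*85,1))
    print("n",n,"per row mm",np.round(s,2),"turn",round(w,4),"| total tool",D,"turn",round(-d,4),"tilt",np.round(R[:,2],4))
E
python3 -c "
from h import *
go(449,-221,150,-17.5,16)"
```

```text
t 0.15 pos [ 138.8 -506.   204.8] psi 15.34 F [ 0.2  0.2 -0.5] gap 84.9
n 16 per row mm [ 19.6 -18.1   3.4] turn 0.0358 | total tool [ 374.5 -192.7   55.1] turn 0.5732 tilt [-0.  0. -1.]
```

Emit:
drive_tool --series '[[[0.0196, -0.0181, 0.0034], [0, 0, 0.0358], 1], [[0.0196, -0.0181, 0.0034], [0, 0, 0.0358], 1], [[0.0196, -0.0181, 0.0034], [0, 0, 0.0358], 1], [[0.0196, -0.0181, 0.0034], [0, 0, 0.0358], 1], [[0.0196, -0.0181, 0.0034], [0, 0, 0.0358], 1], [[0.0196, -0.0181, 0.0034], [0, 0, 0.0358], 1], [[0.0196, -0.0181, 0.0034], [0, 0, 0.0358], 1], [[0.0196, -0.0181, 0.0034], [0, 0, 0.0358], 1]]'

```text
t: 0.95
ee_pos: [273.6, -340.2, 177.9]
tool_rot: [[1.0, -0.02, -0.0], [-0.02, -1.0, 0.0], [-0.0, -0.0, -1.0]]
ft_force: [0.1, -0.3, 0.7]
finger_gap: 0.999
gripper_force: 0.0
```

Emit:
drive_tool --series '[[[0.0196, -0.0181, 0.0034], [0, 0, 0.0358], 1], [[0.0196, -0.0181, 0.0034], [0, 0, 0.0358], 1], [[0.0196, -0.0181, 0.0034], [0, 0, 0.0358], 1], [[0.0196, -0.0181, 0.0034], [0, 0, 0.0358], 1], [[0.0196, -0.0181, 0.0034], [0, 0, 0.0358], 1], [[0.0196, -0.0181, 0.0034], [0, 0, 0.0358], 1], [[0.0196, -0.0181, 0.0034], [0, 0, 0.0358], 1], [[0.0196, -0.0181, 0.0034], [0, 0, 0.0358], 1]]'

```text
t: 1.75
ee_pos: [449.2, -219.9, 150.6]
tool_rot: [[0.953, -0.302, -0.0], [-0.302, -0.953, 0.0], [-0.0, -0.0, -1.0]]
ft_force: [-0.5, -0.9, 0.2]
finger_gap: 0.998
gripper_force: 0.0
```

```bash
cat >> h.py <<'E'
def box(c,yaw,L,W,z):
    a=np.radians(yaw); R=np.array([[np.cos(a),-np.sin(a)],[np.sin(a),np.cos(a)]])
    return [np.append(np.array(c)+R@np.array(q),z) for q in[(L/2,W/2),(L/2,-W/2),(-L/2,-W/2),(-L/2,W/2)]]
def shot(n,boxes=(),cam="wrist",crop=None):
    p=r.camera_params(cam); im=r.read_camera(cam)
    import pickle; pickle.dump((p,im),open(f"pics/{n}.pkl","wb"))
    x0,y0,w,h=crop or (0,0,560,420); k=min(800/w,600/h)
    c=cv2.resize(im[y0:y0+h,x0:x0+w],None,fx=k,fy=k,interpolation=cv2.INTER_CUBIC)
    for b in boxes:
        q=np.array([(proj(p,X)-[x0,y0]+.5)*k for X in b]).round().astype(np.int32)
        cv2.polylines(c,[q],True,(0,255,0),1)
    cv2.imwrite(f"pics/{n}.png",c); return p
E
python3 -c "
from h import *
go(449,-221,25,-17.5,8)
shot('w1',[box((448.9,-220.6),-17.5,112,58,36)])"
```

```text
t 1.75 pos [ 449.2 -219.9  150.6] psi -17.55 F [-0.5 -0.9  0.2] gap 84.9
n 8 per row mm [ 0.   0.1 15.7] turn -0.0001 | total tool [  0.2   1.1 125.6] turn -0.0009 tilt [-0.  0. -1.]
```

View pics/w1.png

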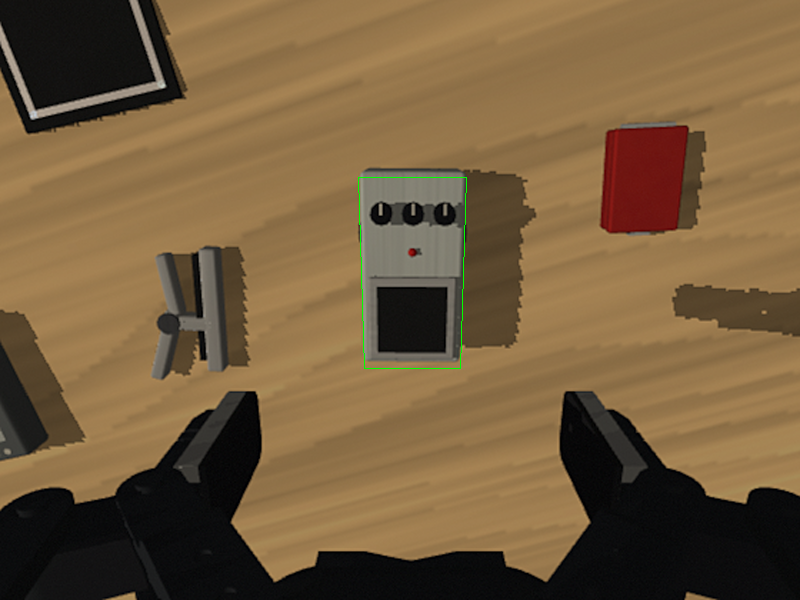

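The wrist picture shows the pedal top spanning (360,168) to (465,362). Its yaw is right, but it sits about 8 px (about 5 mm) farther along tool x than estimated. I shift by that, descend and grip.

Emit:
drive_tool --series '[[[0.001, 0, 0.022], [0, 0, 0], 1], [[0.001, 0, 0.022], [0, 0, 0], 1], [[0.001, 0, 0.022], [0, 0, 0], 1], [[0.001, 0, 0.022], [0, 0, 0], 1], [[0.001, 0, 0.022], [0, 0, 0], 1], [[0, 0, 0.018], [0, 0, 0], 1], [[0, 0, 0.012], [0, 0, 0], 1], [[0, 0, 0.006], [0, 0, 0], 1]]'

```text
t: 2.6
ee_pos: [452.3, -221.9, 3.7]
tool_rot: [[0.954, -0.3, -0.002], [-0.3, -0.954, 0.001], [-0.002, -0.0, -1.0]]
ft_force: [-0.2, 1.2, -0.2]
finger_gap: 1.002
gripper_force: 0.0
```

Emit:
drive_tool --series '[[[0, 0, 0], [0, 0, 0], 0], [[0, 0, 0], [0, 0, 0], -0.5], [[0, 0, 0], [0, 0, 0], -1], [[0, 0, 0], [0, 0, 0], -1], [[0, 0, 0], [0, 0, 0], -1], [[0, 0, 0], [0, 0, 0], -1], [[0, 0, 0], [0, 0, 0], -1], [[0, 0, 0], [0, 0, 0], -1]]' --squeeze 40

```text
t: 3.4
ee_pos: [454.7, -222.8, 7.5]
tool_rot: [[0.954, -0.3, 0.004], [-0.3, -0.954, -0.001], [0.004, 0.0, -1.0]]
ft_force: [-3.4, 1.9, 20.2]
finger_gap: 0.546
gripper_force: 44.9
```

```bash
python3 -c "
from h import *
go(580,-100,110,-5.2,8)"
```

```text
t 3.4 pos [ 454.7 -222.8    7.5] psi -17.47 F [-3.4  1.9 20.2] gap 46.4
n 8 per row mm [ 12.2 -18.3 -12.8] turn -0.0268 | total tool [  83.1 -154.7 -102.2] turn -0.2142 tilt [ 0. -0. -1.]
```

Gripped at about 45 N. I lift and go to a hover short of the large pad, so the wrist camera can see the pad.

Emit:
drive_tool --series '[[[0, 0, -0.01], [0, 0, 0], -1], [[0, 0, -0.02], [0, 0, 0], -1], [[0, 0, -0.025], [0, 0, 0], -1], [[0, 0, -0.025], [0, 0, 0], -1], [[0, 0, -0.025], [0, 0, 0], -1], [[0, 0, -0.015], [0, 0, 0], -1], [[0, 0, 0], [0, 0, 0], -1], [[0, 0, 0], [0, 0, 0], -1]]'

```text
t: 4.2
ee_pos: [453.0, -222.2, 124.8]
tool_rot: [[0.954, -0.3, 0.0], [-0.3, -0.954, 0.0], [0.0, -0.0, -1.0]]
ft_force: [-0.4, 0.6, -4.4]
finger_gap: 0.539
gripper_force: 42.8
```

Emit:
drive_tool --series '[[[0.0125, -0.018, 0], [0, 0, -0.0268], -1], [[0.0125, -0.018, 0], [0, 0, -0.0268], -1], [[0.0125, -0.018, 0], [0, 0, -0.0268], -1], [[0.0125, -0.018, 0], [0, 0, -0.0268], -1], [[0.0125, -0.018, 0], [0, 0, -0.0268], -1], [[0.0125, -0.018, 0], [0, 0, -0.0268], -1], [[0.0125, -0.018, 0], [0, 0, -0.0268], -1], [[0.0125, -0.018, 0], [0, 0, -0.0268], -1]]'

```text
t: 5.0
ee_pos: [580.6, -101.8, 123.1]
tool_rot: [[0.996, -0.089, -0.003], [-0.089, -0.996, 0.001], [-0.003, -0.0, -1.0]]
ft_force: [0.5, 0.0, -3.7]
finger_gap: 0.54
gripper_force: 42.9
```

```bash
python3 -c "
from h import *
go(659,-85,110,-5.2,8)
shot('w2',[box((658.9,-85.1),-5.2,150,96,3)])"
```

```text
t 5.0 pos [ 580.6 -101.8  123.1] psi -5.13 F [ 0.5  0.  -3.7] gap 45.9
n 8 per row mm [ 9.6 -3.   1.6] turn 0.0002 | total tool [ 76.7 -23.8  12.9] turn 0.0013 tilt [-0.  0. -1.]
```

View pics/w2.png

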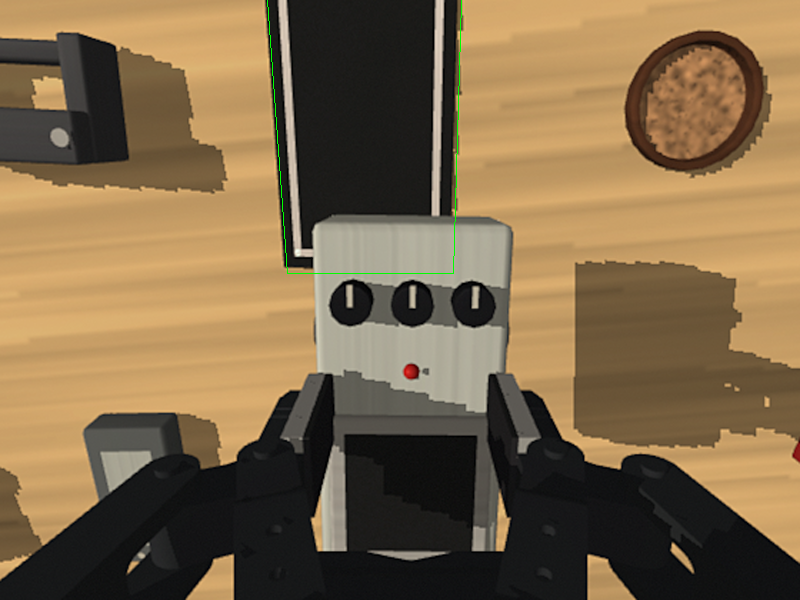

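The wrist picture shows the pad's near edge at row 268 against 273 predicted, so the pad is about 3 mm farther along x. Laterally it agrees. The pedal sits straight in the fingers, with its far top edge at row 222 and its sides at columns 313 and 512. I check the pedal's offset in the grip.

```bash
python3 -c "
from h import *
import pickle
p,im=pickle.load(open('pics/w2.pkl','rb')); k=800/560
o=r.get_obs(); 
for top in (148,154):
  for u,v in((413,222),(413,552),(313,225),(512,228)): print(top,o['tool_rot'].T@(ray(p,(u+.5)/k-.5,(v+.5)/k-.5,top)-o['ee_pos']))
print([ray(p,(u+.5)/k-.5,(v+.5)/k-.5,3) for u,v in((287,268),(453,268))])
print('dish',[ray(p,(u+.5)/k-.5,(v+.5)/k-.5,z) for u,v,z in((697,101,10),(695,103,3))])
go(661.5,-85.5,20,-5.2,8)
"
```

```text
148 [ 51.4   3.2 -25. ]
148 [-63.2   3.1 -24.9]
148 [ 50.6 -24.8 -24.9]
148 [ 49.6  31.1 -25. ]
154 [ 52.3   3.2 -31. ]
154 [-57.4   3.1 -30.9]
154 [ 51.6 -23.7 -30.9]
154 [ 50.6  29.9 -31. ]
[array([591. , -31.2,   3. ]), array([ 582.4, -126.6,    3. ])]
dish [array([ 660.9, -256.2,   10. ]), array([ 660.1, -258.9,    3. ])]
t 5.05 pos [582.8 -99.6 123.1] psi -4.95 F [ 3.   2.  -3.5] gap 45.9
n 8 per row mm [ 9.7 -2.6 12.9] turn 0.0005 | total tool [ 77.3 -20.6 103. ] turn 0.0044 tilt [-0.  0. -1.]
```

Emit:
drive_tool --series '[[[0.014, -0.0038, 0.005], [0, 0, 0.0006], -1], [[0.014, -0.0038, 0.005], [0, 0, 0.0006], -1], [[0.014, -0.0038, 0.01], [0, 0, 0.0006], -1], [[0.014, -0.0038, 0.015], [0, 0, 0.0006], -1], [[0.014, -0.0038, 0.02], [0, 0, 0.0006], -1], [[0.007, -0.0016, 0.02], [0, 0, 0.0006], -1], [[0, 0, 0.018], [0, 0, 0.0006], -1], [[0, 0, 0.01], [0, 0, 0], -1]]'

```text
t: 5.85
ee_pos: [658.8, -89.4, 18.7]
tool_rot: [[0.995, -0.095, -0.003], [-0.095, -0.995, 0.001], [-0.003, -0.0, -1.0]]
ft_force: [-0.8, -0.1, -4.0]
finger_gap: 0.54
gripper_force: 43.4
```

Emit:
drive_tool --series '[[[0, 0, 0], [0, 0, 0], -1], [[0, 0, 0], [0, 0, 0], -1], [[0, 0, 0], [0, 0, 0], -1], [[0, 0, 0.001], [0, 0, 0], -1], [[0, 0, 0.001], [0, 0, 0], -1], [[0, 0, 0.001], [0, 0, 0], -1], [[0, 0, 0.001], [0, 0, 0], -1], [[0, 0, 0], [0, 0, 0], -1]]'

```text
t: 6.65
ee_pos: [659.4, -89.2, 17.8]
tool_rot: [[0.996, -0.095, -0.0], [-0.095, -0.996, 0.0], [-0.0, -0.0, -1.0]]
ft_force: [0.0, -0.2, -4.5]
finger_gap: 0.535
gripper_force: 43.3
```

```bash
python3 -c "
from h import *
go(661.5,-85.5,10.5,-5.2,8)
"
```

```text
t 6.65 pos [659.4 -89.2  17.8] psi -5.43 F [ 0.  -0.2 -4.5] gap 45.5
n 8 per row mm [ 0.2 -0.5  0.9] turn -0.0005 | total tool [ 1.7 -3.9  7.3] turn -0.004 tilt [-0.  0. -1.]
```

Emit:
drive_tool --series '[[[0.0005, -0.001, 0.001], [0, 0, -0.001], -1], [[0.0005, -0.001, 0.001], [0, 0, -0.001], -1], [[0.0005, -0.001, 0.001], [0, 0, -0.001], -1], [[0, -0.001, 0.001], [0, 0, -0.001], -1], [[0, 0, 0.001], [0, 0, 0], -1], [[0, 0, 0.001], [0, 0, 0], -1], [[0, 0, 0.001], [0, 0, 0], -1], [[0, 0, 0], [0, 0, 0], -1]]'

```text
t: 7.45
ee_pos: [661.3, -85.4, 11.0]
tool_rot: [[0.996, -0.091, -0.0], [-0.091, -0.996, 0.0], [-0.0, -0.0, -1.0]]
ft_force: [-0.5, -0.1, -2.8]
finger_gap: 0.545
gripper_force: 44.0
```

Emit:
drive_tool --series '[[[0, 0, 0.001], [0, 0, 0], -1], [[0, 0, 0.001], [0, 0, 0], -1], [[0, 0, 0], [0, 0, 0], -1], [[0, 0, 0], [0, 0, 0], -1], [[0, 0, 0], [0, 0, 0], -1], [[0, 0, 0], [0, 0, 0], -1], [[0, 0, 0], [0, 0, 0], -1], [[0, 0, 0], [0, 0, 0], -1]]'

```text
t: 8.25
ee_pos: [661.5, -85.4, 10.7]
tool_rot: [[0.996, -0.091, 0.001], [-0.091, -0.996, -0.0], [0.001, -0.0, -1.0]]
ft_force: [-5.6, 1.5, 11.3]
finger_gap: 0.541
gripper_force: 50.4
```

Contact at z = 10.7 with 11 N, as predicted. I release, rise, and look.

Emit:
drive_tool --series '[[[0, 0, -0.001], [0, 0, 0], -0.3], [[0, 0, 0], [0, 0, 0], 0], [[0, 0, 0], [0, 0, 0], 0.5], [[0, 0, 0], [0, 0, 0], 1], [[0, 0, 0], [0, 0, 0], 1], [[0, 0, 0], [0, 0, 0], 1], [[0, 0, -0.01], [0, 0, 0], 1], [[0, 0, -0.02], [0, 0, 0], 1]]'

```text
t: 9.05
ee_pos: [660.3, -85.2, 39.2]
tool_rot: [[0.996, -0.091, -0.003], [-0.091, -0.996, 0.0], [-0.003, -0.0, -1.0]]
ft_force: [0.3, 0.4, 1.7]
finger_gap: 1.002
gripper_force: 0.0
```

Emit:
drive_tool --series '[[[0, 0, -0.03], [0, 0, 0], 1], [[0, 0, -0.03], [0, 0, 0], 1], [[0, 0, -0.03], [0, 0, 0], 1], [[0, 0, -0.03], [0, 0, 0], 1], [[0, 0, -0.01], [0, 0, 0], 1], [[0, 0, 0], [0, 0, 0], 1], [[0, 0, 0], [0, 0, 0], 1], [[0, 0, 0], [0, 0, 0], 1]]'

```text
t: 9.85
ee_pos: [660.6, -85.3, 168.2]
tool_rot: [[0.996, -0.091, -0.003], [-0.091, -0.996, 0.0], [-0.003, -0.0, -1.0]]
ft_force: [-1.2, 0.6, -1.3]
finger_gap: 1.0
gripper_force: 0.0
```

```bash
python3 -c "
from h import *
go(460,232,170,10.3,16)
shot('w3',[box((661.5,-85.5),-5.2,128,74,3),box((661.5,-85.5),-5.2,112,58,39)])"
```

```text
t 9.85 pos [660.6 -85.3 168.2] psi -5.2 F [-1.2  0.6 -1.3] gap 85.0
n 16 per row mm [-11.8 -20.3  -0.1] turn -0.0169 | total tool [-228.5 -297.8   -1.1] turn -0.2706 tilt [-0.  0. -1.]
```

View pics/w3.png

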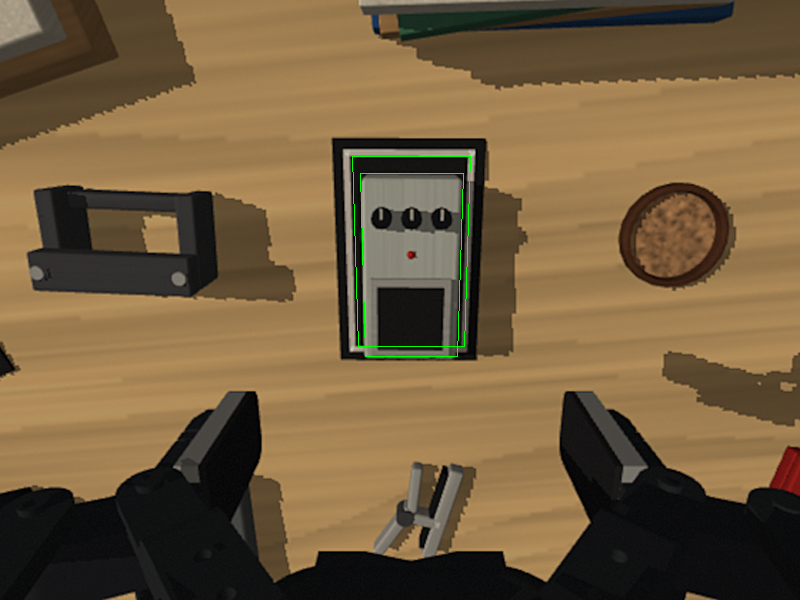

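The silver pedal sits inside the outline, and its model box matches at (361–463, 174–356). I go on to the black pedal, and also measure the dock bolts at (38,273) and (179,279) from this picture.

Emit:
drive_tool --series '[[[-0.0118, -0.0203, 0], [0, 0, -0.0169], 1], [[-0.0118, -0.0203, 0], [0, 0, -0.0169], 1], [[-0.0118, -0.0203, 0], [0, 0, -0.0169], 1], [[-0.0118, -0.0203, 0], [0, 0, -0.0169], 1], [[-0.0118, -0.0203, 0], [0, 0, -0.0169], 1], [[-0.0118, -0.0203, 0], [0, 0, -0.0169], 1], [[-0.0118, -0.0203, 0], [0, 0, -0.0169], 1], [[-0.0118, -0.0203, 0], [0, 0, -0.0169], 1]]'

```text
t: 10.7
ee_pos: [570.1, 55.8, 170.1]
tool_rot: [[0.996, 0.087, -0.002], [0.087, -0.996, 0.02], [-0.0, -0.02, -1.0]]
ft_force: [0.5, 0.5, 0.3]
finger_gap: 1.004
gripper_force: 0.0
```

Emit:
drive_tool --series '[[[-0.0135, -0.0232, 0], [0, 0, -0.0193], 1], [[-0.0135, -0.0232, 0], [0, 0, -0.0193], 1], [[-0.0135, -0.0232, 0], [0, 0, -0.0193], 1], [[-0.0135, -0.0232, 0], [0, 0, -0.0193], 1], [[-0.0135, -0.0232, 0], [0, 0, -0.0193], 1], [[-0.0135, -0.0232, 0], [0, 0, -0.0193], 1], [[-0.0135, -0.0232, 0], [0, 0, -0.0193], 1], [[0, 0, 0], [0, 0, 0], 1]]'

```text
t: 11.5
ee_pos: [457.2, 156.0, 176.7]
tool_rot: [[0.958, 0.286, -0.012], [0.287, -0.956, 0.056], [0.005, -0.057, -0.998]]
ft_force: [0.7, 0.1, -0.6]
finger_gap: 1.0
gripper_force: 0.0
```

```bash
python3 -c "
from h import *
import pickle
p,im=pickle.load(open('pics/w3.pkl','rb')); k=800/560
print('bolts',[ray(p,(u+.5)/k-.5,(v+.5)/k-.5,46) for u,v in((38,273),(179,279))])
go(461,232,170,10.3,8)
shot('w4',[box((461,232.2),10.3,92,40,36)])"
```

```text
bolts [array([680.7, 131.1,  46. ]), array([669.7,  50. ,  46. ])]
t 11.5 pos [457.2 156.  176.7] psi 16.65 F [ 0.7  0.1 -0.6] gap 85.0
n 8 per row mm [ 2.7 -9.1  1.4] turn 0.0139 | total tool [ 25.4 -71.2  10.9] turn 0.1109 tilt [-0.   0.1 -1. ]
```

View pics/w4.png

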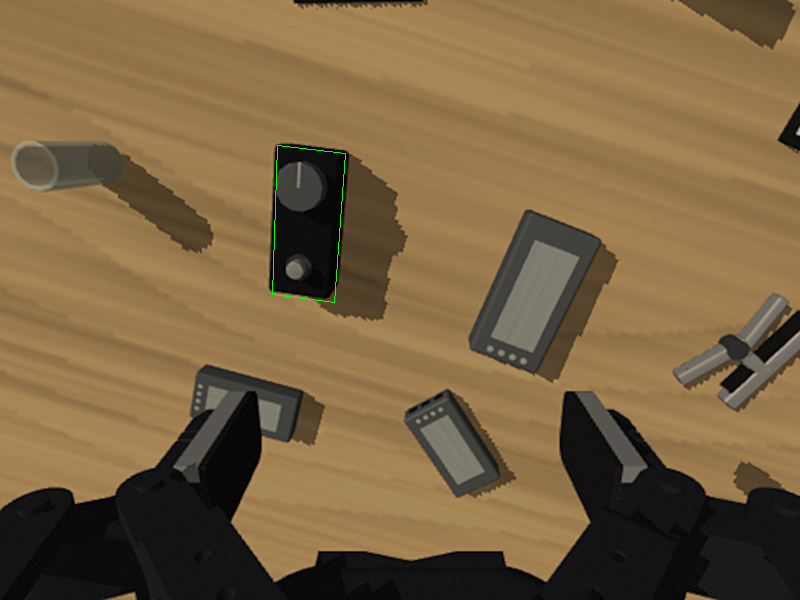

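The arm fell short by about 75 mm and picked up a tilt, so I check the joints before going on.

```bash
python3 -c "
from h import *
o=r.get_obs();print(o['qpos'],o['joint_velocities'],o['ee_pos'],o['tool_rot'],o['t'])"
```

```text
[ 16.5  10.1  -9.8  69.8   3.2 179.9] [-1.4  1.2  1.4 -0.4 -0.4 -0.1] [458.5 155.6 176.7] [[ 1.   0.3 -0. ]
 [ 0.3 -1.   0.1]
 [ 0.  -0.1 -1. ]] 11.55
```

q6 reached its 180° stop (q6 = q1 + 180 − psi). On the +y side I therefore have to use the half-turned grasp. I undo the tilt and turn the tool by half a turn.

Emit:
drive_tool --series '[[[0, 0, 0], [-0.057, -0.005, 0], 1], [[0, 0, 0], [0, 0, -0.145], 1], [[0, 0, 0], [0, 0, -0.145], 1], [[0, 0, 0], [0, 0, -0.145], 1], [[0, 0, 0], [0, 0, -0.145], 1], [[0, 0, 0], [0, 0, -0.145], 1], [[0, 0, 0], [0, 0, -0.145], 1], [[0, 0, 0], [0, 0, -0.145], 1]]'

```text
t: 12.35
ee_pos: [462.9, 145.3, 176.2]
tool_rot: [[0.247, 0.969, -0.002], [0.969, -0.247, 0.007], [0.006, -0.003, -1.0]]
ft_force: [-1.2, 0.0, -0.4]
finger_gap: 1.003
gripper_force: 0.0
```

Emit:
drive_tool --series '[[[0, 0, 0], [0, 0, -0.145], 1], [[0, 0, 0], [0, 0, -0.145], 1], [[0, 0, 0], [0, 0, -0.145], 1], [[0, 0, 0], [0, 0, -0.145], 1], [[0, 0, 0], [0, 0, -0.145], 1], [[0, 0, 0], [0, 0, -0.145], 1], [[0, 0, 0], [0, 0, -0.145], 1], [[0, 0, 0], [0, 0, 0], 1]]'

```text
t: 13.15
ee_pos: [462.8, 145.3, 176.2]
tool_rot: [[-0.69, 0.724, -0.002], [0.724, 0.69, 0.007], [0.006, 0.003, -1.0]]
ft_force: [1.0, 0.6, 1.2]
finger_gap: 0.994
gripper_force: 0.0
```

```bash
cat >> h.py <<'E'
def tilt():
    d=r.get_obs()["tool_rot"].T@np.array([0,0,-1]); print("tiltfix turn",np.round(np.cross([0,0,1],d),4),"q6",round(r.get_obs()["qpos"][5],1))
def px(n,u,v,z,x0=0,y0=0,k=800/560):
    import pickle; p,_=pickle.load(open(f'pics/{n}.pkl','rb')); return ray(p,(u+.5)/k-.5+x0,(v+.5)/k-.5+y0,z)
E
python3 -c "
from h import *
print('slide',px('w4',36,166,62)); P=np.array([px('w4',u,v,22)[:2] for u,v in((528,210),(601,238),(537,373),(470,347))]); print('bank',*rect(P))
P=np.array([px('w4',u,v,36)[:2] for u,v in((277,145),(346,152),(333,299),(271,291))]); print('mini',*rect(P))
tilt(); go(461.5,232.2,100,190.3,8)"
```

```text
slide [454.5 380.5  62. ]
bank [458.1  82.7] 97.89914707926374 49.150780135146 -2.7996498929702374 -4.096154059885945
mini [461.7 232.3] 90.2415296153797 40.39052178110658 9.569409629576443 10.619590516918603
tiltfix turn [ 0. -0.  0.] q6 63.5
t 13.15 pos [462.8 145.3 176.2] psi 133.65 F [1.  0.6 1.2] gap 84.5
n 8 per row mm [ 4.3 10.4  9.6] turn -0.1236 | total tool [63.3 58.8 76.8] turn -0.9888 tilt [-0.  0. -1.]
```

Emit:
drive_tool --series '[[[0.0043, 0.0104, 0.0096], [0.003, -0.006, -0.1236], 1], [[0.0043, 0.0104, 0.0096], [0, 0, -0.1236], 1], [[0.0043, 0.0104, 0.0096], [0, 0, -0.1236], 1], [[0.0043, 0.0104, 0.0096], [0, 0, -0.1236], 1], [[0.0043, 0.0104, 0.0096], [0, 0, -0.1236], 1], [[0.0043, 0.0104, 0.0096], [0, 0, -0.1236], 1], [[0.0043, 0.0104, 0.0096], [0, 0, -0.1236], 1], [[0.0043, 0.0104, 0.0096], [0, 0, -0.1236], 1]]'

```text
t: 13.95
ee_pos: [461.5, 232.5, 99.1]
tool_rot: [[-0.984, -0.177, 0.001], [-0.177, 0.984, 0.001], [-0.001, 0.001, -1.0]]
ft_force: [0.6, -0.5, 0.1]
finger_gap: 1.0
gripper_force: 0.0
```

Emit:
drive_tool --series '[[[0, 0, 0], [0, 0, 0], 1], [[0, 0, 0], [0, 0, 0], 1], [[0, 0, 0], [0, 0, 0], 1], [[0, 0, 0], [0, 0, 0], 1], [[0, 0, 0], [0, 0, 0], 1], [[0, 0, 0], [0, 0, 0], 1], [[0, 0, 0], [0, 0, 0], 1], [[0, 0, 0], [0, 0, 0], 1]]'

```text
t: 14.75
ee_pos: [461.1, 232.1, 99.6]
tool_rot: [[-0.984, -0.177, 0.0], [-0.177, 0.984, 0.001], [-0.0, 0.001, -1.0]]
ft_force: [0.0, -0.3, 0.2]
finger_gap: 1.003
gripper_force: 0.0
```

```bash
python3 -c "
from h import *
tilt(); go(461.5,232.2,9,190.2,8); print(r.get_obs()['tool_rot'][:,2]*1000)"
```

```text
tiltfix turn [ 0.  0. -0.] q6 16.5
t 14.75 pos [461.1 232.1  99.6] psi -169.81 F [ 0.  -0.3  0.2] gap 85.2
n 8 per row mm [-0.  -0.  11.3] turn -0.0 | total tool [-0.3 -0.  90.6] turn -0.0002 tilt [ 0.  0. -1.]
[    0.3     0.8 -1000. ]
```

Emit:
drive_tool --series '[[[0, 0, 0.012], [0, 0, 0], 1], [[0, 0, 0.015], [0, 0, 0], 1], [[0, 0, 0.015], [0, 0, 0], 1], [[0, 0, 0.015], [0, 0, 0], 1], [[0, 0, 0.013], [0, 0, 0], 1], [[0, 0, 0.01], [0, 0, 0], 1], [[0, 0, 0.007], [0, 0, 0], 1], [[0, 0, 0.003], [0, 0, 0], 1]]'

```text
t: 15.55
ee_pos: [460.8, 232.0, 8.7]
tool_rot: [[-0.984, -0.177, -0.001], [-0.177, 0.984, 0.0], [0.001, 0.0, -1.0]]
ft_force: [-0.0, -0.2, 0.6]
finger_gap: 1.0
gripper_force: 0.0
```

Emit:
drive_tool --series '[[[0, 0, 0], [0, 0, 0], 0], [[0, 0, 0], [0, 0, 0], -0.5], [[0, 0, 0], [0, 0, 0], -1], [[0, 0, 0], [0, 0, 0], -1], [[0, 0, 0], [0, 0, 0], -1], [[0, 0, 0], [0, 0, 0], -1], [[0, 0, 0], [0, 0, 0], -1], [[0, 0, 0], [0, 0, 0], -1]]' --squeeze 35

```text
t: 16.35
ee_pos: [461.5, 232.4, 10.1]
tool_rot: [[-0.984, -0.177, 0.001], [-0.177, 0.984, 0.001], [-0.001, 0.001, -1.0]]
ft_force: [-2.0, 1.9, 6.8]
finger_gap: -0.002
gripper_force: 3.1
```

Emit:
drive_tool --series '[[[0, 0, -0.01], [0, 0, 0], -1], [[0, 0, -0.02], [0, 0, 0], -1], [[0, 0, -0.025], [0, 0, 0], -1], [[0, 0, -0.025], [0, 0, 0], -1], [[0, 0, -0.02], [0, 0, 0], -1], [[0, 0, -0.01], [0, 0, 0], -1], [[0, 0, 0], [0, 0, 0], -1], [[0, 0, 0], [0, 0, 0], -1]]'

```text
t: 17.15
ee_pos: [460.8, 231.9, 119.0]
tool_rot: [[-0.984, -0.177, -0.0], [-0.177, 0.984, 0.0], [0.0, 0.001, -1.0]]
ft_force: [-0.3, 0.5, -0.2]
finger_gap: -0.003
gripper_force: 0.0
```

```bash
python3 -c "
from h import *
go(657.4,256.5,115,197,8); go(657.4,256.5,115,197,16)"
```

```text
t 17.15 pos [460.8 231.9 119. ] psi -169.8 F [-0.3  0.5 -0.2] gap -0.3
n 8 per row mm [-24.6  -2.6   0.5] turn -0.0148 | total tool [-197.8  -10.6    4. ] turn -0.1186 tilt [-0.  0. -1.]
t 17.15 pos [460.8 231.9 119. ] psi -169.8 F [-0.3  0.5 -0.2] gap -0.3
n 16 per row mm [-12.3  -1.4   0.2] turn -0.0074 | total tool [-197.8  -10.6    4. ] turn -0.1186 tilt [-0.  0. -1.]
```

The fingers closed on nothing. I look.

```bash
python3 -c "
from h import *
shot('w5')"
```

```text
(no output)
```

View pics/w5.png

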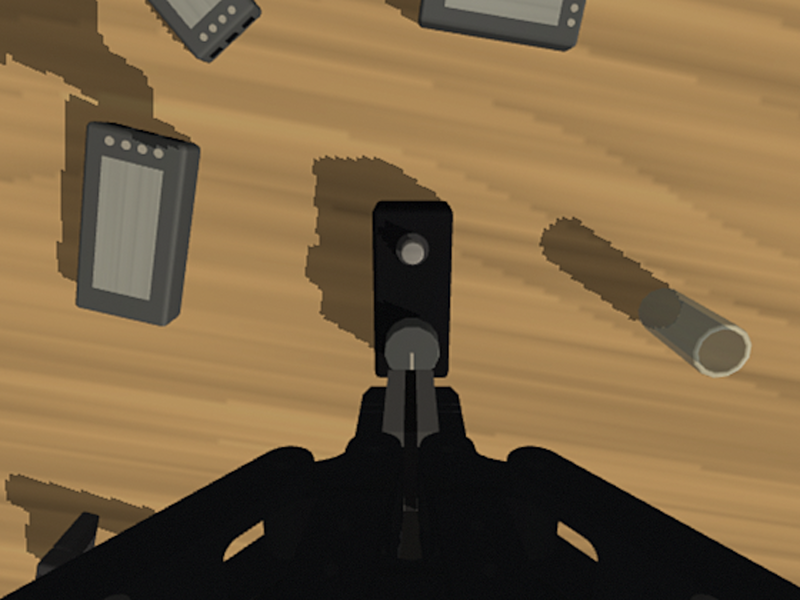

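```bash
python3 -c "
from h import *
P=np.array([px('w5',u,v,36)[:2] for u,v in((452,203),(376,203),(379,375),(448,375))]); print('mini',P,*rect(P))
print('center by switch/knob',px('w5',412,253,48),px('w5',412,340,50))
print('slide',px('w5',722,349,62)); print(r.get_obs()['ee_pos'])
P=np.array([px('w5',u,v,22)[:2] for u,v in((197,148),(91,126),(78,304),(166,322))]); print('bank',P,*rect(P))
"
```

```text
mini [[411.6 243.9]
 [418.1 207.7]
 [508.2 223.7]
 [501.6 260.2]] [459.9 233.9] 91.53634192651532 36.961289868697484 -169.81967826115334 10.207732792914138
center by switch/knob [436.7 228.8  48. ] [479.6 236.5  50. ]
slide [453.4 381.2  62. ]
[460.5 231.8 118.6]
bank [[409.  115.5]
 [407.8  63.9]
 [502.2  56.5]
 [504.2 103.9]] [455.8  84.9] 95.2633103413862 49.53971313048986 174.30540386029026 -1.8563601154142648
```

The picture shows the black pedal unmoved, with its top at (376–452, 203–375). My grip at z = 10 was too high, because the pads stand farther back at that opening. I reopen, go down to z ≈ 2 and grip again.

Emit:
drive_tool --series '[[[0, -0.0005, 0], [0, 0, 0], 1], [[0, -0.0005, 0], [0, 0, 0], 1], [[0, 0, 0.01], [0, 0, 0], 1], [[0, 0, 0.015], [0, 0, 0], 1], [[0, 0, 0.02], [0, 0, 0], 1], [[0, 0, 0.02], [0, 0, 0], 1], [[0, 0, 0.015], [0, 0, 0], 1], [[0, 0, 0.01], [0, 0, 0], 1]]'

```text
t: 18.0
ee_pos: [460.4, 230.7, 27.7]
tool_rot: [[-0.984, -0.177, -0.002], [-0.177, 0.984, -0.0], [0.002, 0.0, -1.0]]
ft_force: [-0.8, -0.5, 0.1]
finger_gap: 0.998
gripper_force: 0.0
```

Emit:
drive_tool --series '[[[0, 0, 0.01], [0, 0, 0], 1], [[0, 0, 0.01], [0, 0, 0], 1], [[0, 0, 0.005], [0, 0, 0], 1], [[0, 0, 0.002], [0, 0, 0], 1], [[0, 0, 0], [0, 0, 0], 1], [[0, 0, 0], [0, 0, 0], 0.2], [[0, 0, 0], [0, 0, 0], 0], [[0, 0, 0], [0, 0, 0], -0.1]]'

```text
t: 18.8
ee_pos: [461.6, 231.3, 2.9]
tool_rot: [[-0.984, -0.177, 0.001], [-0.177, 0.984, 0.001], [-0.001, 0.001, -1.0]]
ft_force: [0.1, -0.9, 0.4]
finger_gap: 0.52
gripper_force: 0.0
```

Emit:
drive_tool --series '[[[0, 0, 0], [0, 0, 0], -0.3], [[0, 0, 0], [0, 0, 0], -0.5], [[0, 0, 0], [0, 0, 0], -0.7], [[0, 0, 0], [0, 0, 0], -1], [[0, 0, 0], [0, 0, 0], -1], [[0, 0, 0], [0, 0, 0], -1], [[0, 0, 0], [0, 0, 0], -1], [[0, 0, 0], [0, 0, 0], -1]]'

```text
t: 19.6
ee_pos: [461.6, 231.4, 3.2]
tool_rot: [[-0.984, -0.177, 0.001], [-0.177, 0.984, 0.001], [-0.001, 0.001, -1.0]]
ft_force: [-2.2, -0.7, 5.6]
finger_gap: 0.453
gripper_force: 35.1
```

The gap of 0.45 × 85 ≈ 39 mm matches the 40 mm width, so this time it is a real side grip. I lift.

Emit:
drive_tool --series '[[[0, 0, -0.01], [0, 0, 0], -1], [[0, 0, -0.02], [0, 0, 0], -1], [[0, 0, -0.025], [0, 0, 0], -1], [[0, 0, -0.025], [0, 0, 0], -1], [[0, 0, -0.02], [0, 0, 0], -1], [[0, 0, -0.01], [0, 0, 0], -1], [[0, 0, 0], [0, 0, 0], -1], [[0, 0, 0], [0, 0, 0], -1]]' --squeeze 45

```text
t: 20.4
ee_pos: [460.9, 230.9, 112.0]
tool_rot: [[-0.984, -0.177, -0.0], [-0.177, 0.984, 0.0], [0.0, 0.0, -1.0]]
ft_force: [-0.7, -0.2, -1.0]
finger_gap: 0.448
gripper_force: 45.6
```

```bash
python3 -c "
from h import *
go(657.4,256.5,115,197,16)
shot('w6',[])"
```

```text
t 20.4 pos [460.9 230.9 112. ] psi -169.79 F [-0.7 -0.2 -1. ] gap 38.0
n 16 per row mm [-12.3  -1.3  -0.2] turn -0.0074 | total tool [-197.9   -9.7   -3. ] turn -0.1185 tilt [-0.  0. -1.]
```

View pics/w6.png

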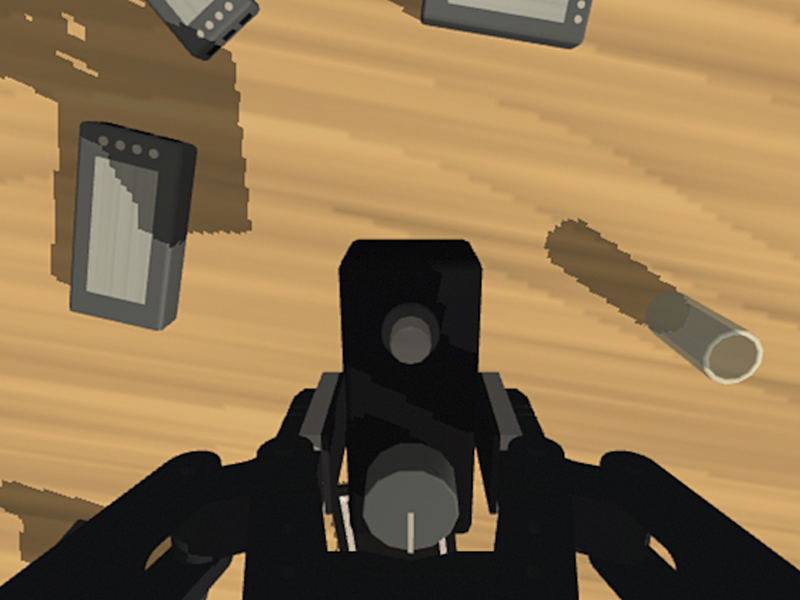

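The pedal is held level and straight in the fingers, with its sides at columns 343 and 480. I carry it over the small pad. Corrected by the top/wrist offset seen elsewhere, the pad centre is about (656.5, 258) with yaw about 17°.

Emit:
drive_tool --series '[[[-0.0122, -0.0014, 0], [0, 0, -0.0074], -1], [[-0.0122, -0.0014, 0], [0, 0, -0.0074], -1], [[-0.0122, -0.0014, 0], [0, 0, -0.0074], -1], [[-0.0122, -0.0014, 0], [0, 0, -0.0074], -1], [[-0.0122, -0.0014, 0], [0, 0, -0.0074], -1], [[-0.0122, -0.0014, 0], [0, 0, -0.0074], -1], [[-0.0122, -0.0014, 0], [0, 0, -0.0074], -1], [[-0.0122, -0.0014, 0], [0, 0, -0.0074], -1]]'

```text
t: 21.25
ee_pos: [560.3, 240.0, 112.5]
tool_rot: [[-0.972, -0.236, 0.0], [-0.236, 0.972, 0.001], [-0.0, 0.001, -1.0]]
ft_force: [-0.3, 0.0, -1.2]
finger_gap: 0.448
gripper_force: 45.6
```

Emit:
drive_tool --series '[[[-0.0122, -0.0014, 0.005], [0, 0, -0.0074], -1], [[-0.0122, -0.0014, 0.01], [0, 0, -0.0074], -1], [[-0.0122, -0.0014, 0.01], [0, 0, -0.0074], -1], [[-0.0122, -0.0014, 0.01], [0, 0, -0.0074], -1], [[-0.0122, -0.0014, 0.01], [0, 0, -0.0074], -1], [[-0.0122, -0.0014, 0.01], [0, 0, -0.0074], -1], [[-0.0122, -0.0014, 0.01], [0, 0, -0.0074], -1], [[-0.0122, -0.0014, 0.005], [0, 0, -0.0074], -1]]'

```text
t: 22.05
ee_pos: [656.8, 254.5, 41.0]
tool_rot: [[-0.956, -0.293, -0.001], [-0.293, 0.956, 0.0], [0.001, 0.001, -1.0]]
ft_force: [-0.2, -0.8, -1.2]
finger_gap: 0.449
gripper_force: 45.6
```

Emit:
drive_tool --series '[[[0, 0, 0.005], [0, 0, 0], -1], [[0, 0, 0.005], [0, 0, 0], -1], [[0, 0, 0], [0, 0, 0], -1], [[0, 0, 0], [0, 0, 0], -1], [[0, 0, 0], [0, 0, 0], -1], [[0, 0, 0], [0, 0, 0], -1], [[0, 0, 0], [0, 0, 0], -1], [[0, 0, 0], [0, 0, 0], -1]]'

```text
t: 22.85
ee_pos: [656.3, 254.6, 32.9]
tool_rot: [[-0.956, -0.292, 0.001], [-0.292, 0.956, 0.001], [-0.001, 0.001, -1.0]]
ft_force: [-0.4, 0.7, -2.3]
finger_gap: 0.452
gripper_force: 45.6
```

```bash
python3 -c "
from h import *
go(656.5,258,8,196.9,8)
c=box((656.5,258),16.9,108,56,3); o=box((656.5,258),16.9,130,78,3)
shot('w7',[c,o])"
```

```text
t 22.85 pos [656.3 254.6  32.9] psi -163.01 F [-0.4  0.7 -2.3] gap 38.4
n 8 per row mm [-0.1  0.4  3.1] turn 0.0002 | total tool [-1.1  3.2 24.9] turn 0.0016 tilt [ 0.  0. -1.]
```

View pics/w7.png

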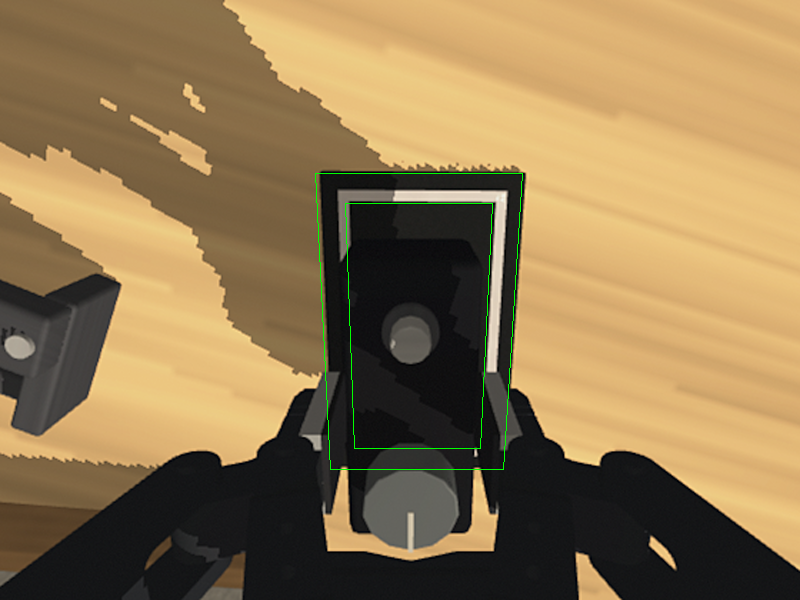

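The pad model fits exactly: outer edges at 317–524 and row 173. I shift 3 mm in tool y and lower to contact, expected at z ≈ 6.2.

Emit:
drive_tool --series '[[[0, 0.001, 0.004], [0, 0, 0], -1], [[0, 0.001, 0.004], [0, 0, 0], -1], [[0, 0.001, 0.004], [0, 0, 0], -1], [[0, 0, 0.004], [0, 0, 0], -1], [[0, 0, 0.004], [0, 0, 0], -1], [[0, 0, 0.003], [0, 0, 0], -1], [[0, 0, 0.001], [0, 0, 0], -1], [[0, 0, 0.001], [0, 0, 0], -1]]'

```text
t: 23.7
ee_pos: [655.5, 257.4, 7.6]
tool_rot: [[-0.956, -0.292, 0.0], [-0.292, 0.956, 0.001], [-0.001, 0.001, -1.0]]
ft_force: [0.0, -0.4, -1.6]
finger_gap: 0.449
gripper_force: 45.6
```

Emit:
drive_tool --series '[[[0, 0, 0.001], [0, 0, 0], -1], [[0, 0, 0.001], [0, 0, 0], -1], [[0, 0, 0], [0, 0, 0], -1], [[0, 0, 0], [0, 0, 0], -1], [[0, 0, 0], [0, 0, 0], -1], [[0, 0, 0], [0, 0, 0], -1], [[0, 0, 0], [0, 0, 0], -1], [[0, 0, 0], [0, 0, 0], -1]]'

```text
t: 24.5
ee_pos: [655.6, 257.5, 6.3]
tool_rot: [[-0.956, -0.292, 0.001], [-0.292, 0.956, 0.001], [-0.001, 0.001, -1.0]]
ft_force: [-2.3, -1.5, 5.5]
finger_gap: 0.447
gripper_force: 46.3
```

Emit:
drive_tool --series '[[[0, 0, -0.0005], [0, 0, 0], -0.3], [[0, 0, 0], [0, 0, 0], 0], [[0, 0, 0], [0, 0, 0], 0.5], [[0, 0, 0], [0, 0, 0], 1], [[0, 0, 0], [0, 0, 0], 1], [[0, 0, 0], [0, 0, 0], 1], [[0, 0, -0.01], [0, 0, 0], 1], [[0, 0, -0.02], [0, 0, 0], 1]]'

```text
t: 25.3
ee_pos: [654.4, 257.1, 35.4]
tool_rot: [[-0.956, -0.292, -0.002], [-0.292, 0.956, -0.0], [0.002, 0.0, -1.0]]
ft_force: [-0.4, -0.5, -0.6]
finger_gap: 0.999
gripper_force: 0.0
```

Emit:
drive_tool --series '[[[0, 0, -0.03], [0, 0, 0], 1], [[0, 0, -0.03], [0, 0, 0], 1], [[0, 0, -0.03], [0, 0, 0], 1], [[0, 0, -0.03], [0, 0, 0], 1], [[0, 0, -0.01], [0, 0, 0], 1], [[0, 0, 0], [0, 0, 0], 1], [[0, 0, 0], [0, 0, 0], 1], [[0, 0, 0], [0, 0, 0], 1]]'

```text
t: 26.1
ee_pos: [654.6, 257.1, 164.4]
tool_rot: [[-0.956, -0.292, -0.002], [-0.292, 0.956, -0.0], [0.002, 0.001, -1.0]]
ft_force: [0.2, -0.3, 0.0]
finger_gap: 1.0
gripper_force: 0.0
```

```bash
python3 -c "
from h import *
go(454,381,120,197,8)
shot('w8',[box((656.5,258),16.9,108,56,3),box((656.5,258),16.9,92,40,39)],crop=(140,70,280,210))"
```

```text
t 26.1 pos [654.6 257.1 164.4] psi -163.01 F [ 0.2 -0.3  0. ] gap 85.0
n 8 per row mm [19.4 22.1  5.6] turn -0.0 | total tool [155.6 177.1  44.9] turn -0.0002 tilt [-0. -0. -1.]
```

View pics/w8.png

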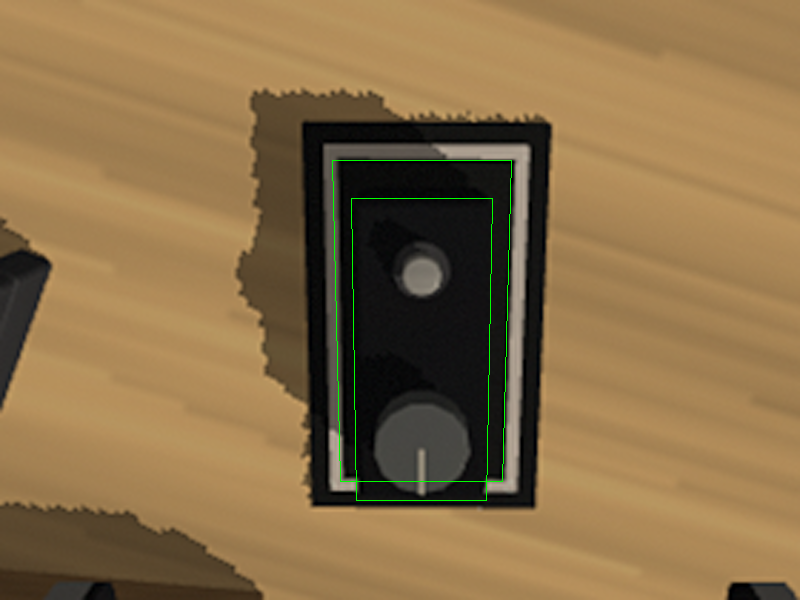

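The black pedal sits inside its outline and straight with it. Next is the glass slide.

Emit:
drive_tool --series '[[[0.0194, 0.0221, 0.005], [0, 0, 0], 1], [[0.0194, 0.0221, 0.005], [0, 0, 0], 1], [[0.0194, 0.0221, 0.005], [0, 0, 0], 1], [[0.0194, 0.0221, 0.005], [0, 0, 0], 1], [[0.0194, 0.0221, 0.005], [0, 0, 0], 1], [[0.0194, 0.0221, 0.005], [0, 0, 0], 1], [[0.0194, 0.0221, 0.005], [0, 0, 0], 1], [[0.0194, 0.0221, 0.005], [0, 0, 0], 1]]'

```text
t: 26.95
ee_pos: [453.8, 381.2, 125.0]
tool_rot: [[-0.956, -0.292, -0.001], [-0.292, 0.956, -0.0], [0.001, 0.0, -1.0]]
ft_force: [-0.1, -0.1, 0.3]
finger_gap: 0.999
gripper_force: 0.0
```

Emit:
drive_tool --series '[[[0, 0, 0], [0, 0, 0], 1], [[0, 0, 0], [0, 0, 0], 1], [[0, 0, 0], [0, 0, 0], 1], [[0, 0, 0], [0, 0, 0], 1], [[0, 0, 0], [0, 0, 0], 1], [[0, 0, 0], [0, 0, 0], 1], [[0, 0, 0], [0, 0, 0], 1], [[0, 0, 0], [0, 0, 0], 1]]'

```text
t: 27.75
ee_pos: [455.4, 381.0, 126.2]
tool_rot: [[-0.956, -0.292, 0.0], [-0.292, 0.956, 0.001], [-0.0, 0.001, -1.0]]
ft_force: [-0.0, 0.5, -0.8]
finger_gap: 1.001
gripper_force: 0.0
```

```bash
python3 -c "
from h import *
go(454,381,12,197,8)
shot('w9',[])
p=r.camera_params('wrist')
im=cv2.imread('pics/w9.png'); 
q=(proj(p,(454,381,62))); print(q,q*800/560)"
```

```text
t 27.75 pos [455.4 381.  126.2] psi -163.03 F [-0.   0.5 -0.8] gap 85.1
n 8 per row mm [ 0.2  0.  14.3] turn -0.0001 | total tool [  1.4   0.3 114.2] turn -0.0004 tilt [ 0.  0. -1.]
[287. 212.] [410.  302.9]
```

View pics/w9.png

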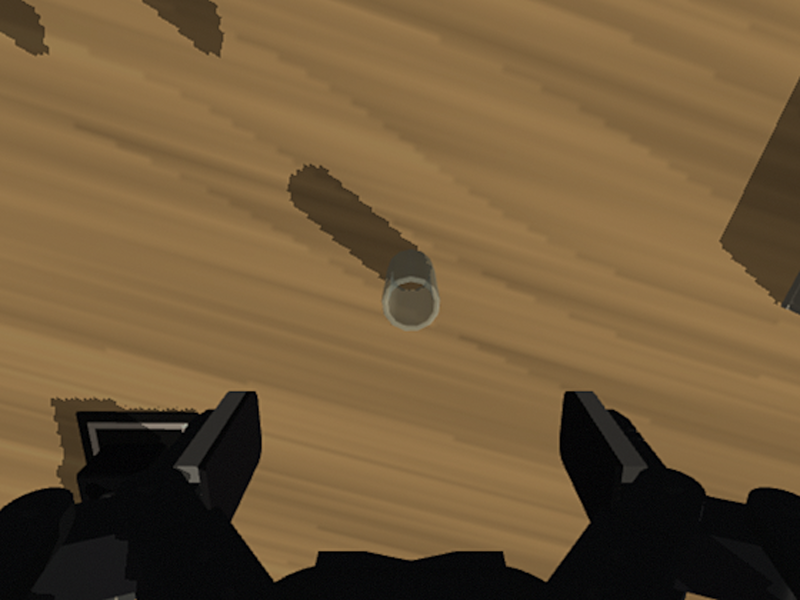

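The slide's ring centre is at (411,303), against (410,303) predicted. The finger geometry in this picture, together with the earlier grips, shows that the fingertips actually end about 26 mm above the reported TCP. So I go down to TCP z ≈ 0 to hold the slide at half height.

Emit:
drive_tool --series '[[[0.001, 0, 0.012], [0, 0, 0], 1], [[0, 0, 0.02], [0, 0, 0], 1], [[0, 0, 0.02], [0, 0, 0], 1], [[0, 0, 0.02], [0, 0, 0], 1], [[0, 0, 0.02], [0, 0, 0], 1], [[0, 0, 0.018], [0, 0, 0], 1], [[0, 0, 0.011], [0, 0, 0], 1], [[0, 0, 0.004], [0, 0, 0], 1]]'

```text
t: 28.6
ee_pos: [453.5, 380.3, -0.4]
tool_rot: [[-0.956, -0.292, -0.001], [-0.292, 0.956, -0.001], [0.002, -0.0, -1.0]]
ft_force: [-0.2, -0.2, -0.3]
finger_gap: 0.999
gripper_force: 0.0
```

Emit:
drive_tool --series '[[[0, 0, 0], [0, 0, 0], 0.4], [[0, 0, 0], [0, 0, 0], 0], [[0, 0, 0], [0, 0, 0], -0.2], [[0, 0, 0], [0, 0, 0], -0.4], [[0, 0, 0], [0, 0, 0], -0.6], [[0, 0, 0], [0, 0, 0], -0.8], [[0, 0, 0], [0, 0, 0], -0.8], [[0, 0, 0], [0, 0, 0], -0.8]]' --squeeze 25

```text
t: 29.4
ee_pos: [454.8, 381.2, 2.0]
tool_rot: [[-0.956, -0.292, 0.001], [-0.292, 0.956, 0.002], [-0.002, 0.001, -1.0]]
ft_force: [-0.1, -0.8, 7.2]
finger_gap: 0.317
gripper_force: 24.7
```

```bash
python3 -c "
from h import *
go(660.5,-256.5,100,197,24); print(r.get_obs()['gripper_force'])"
```

```text
t 29.4 pos [454.8 381.2   2. ] psi -163.01 F [-0.1 -0.8  7.2] gap 27.0
n 24 per row mm [ -0.4 -27.9  -4.1] turn -0.0 | total tool [ -10.5 -669.9  -98.8] turn -0.0002 tilt [ 0.  0. -1.]
24.660554677248
```

Emit:
drive_tool --series '[[[0, 0, -0.008], [0, 0, 0], -0.8], [[0, 0, -0.016], [0, 0, 0], -0.8], [[0, 0, -0.02], [0, 0, 0], -0.8], [[0, 0, -0.02], [0, 0, 0], -0.8], [[0, 0, -0.02], [0, 0, 0], -0.8], [[0, 0, -0.015], [0, 0, 0], -0.8], [[0, -0.01, 0], [0, 0, 0], -0.8], [[0, -0.02, 0], [0, 0, 0], -0.8]]'

```text
t: 30.2
ee_pos: [463.1, 352.3, 100.1]
tool_rot: [[-0.956, -0.294, 0.001], [-0.294, 0.956, 0.001], [-0.001, 0.001, -1.0]]
ft_force: [-0.8, 0.4, -0.9]
finger_gap: 0.317
gripper_force: 24.7
```

Emit:
drive_tool --series '[[[-0.0005, -0.03, 0], [0, 0, 0], -0.8], [[-0.0005, -0.035, 0], [0, 0, 0], -0.8], [[-0.0005, -0.035, 0], [0, 0, 0], -0.8], [[-0.0005, -0.035, 0], [0, 0, 0], -0.8], [[-0.0005, -0.035, 0], [0, 0, 0], -0.8], [[-0.0005, -0.035, 0], [0, 0, 0], -0.8], [[-0.0005, -0.035, 0], [0, 0, 0], -0.8], [[-0.0005, -0.035, 0], [0, 0, 0], -0.8]]'

```text
t: 31.0
ee_pos: [546.8, 88.1, 99.2]
tool_rot: [[-0.956, -0.292, -0.001], [-0.292, 0.956, 0.0], [0.001, 0.001, -1.0]]
ft_force: [0.3, -0.5, -0.2]
finger_gap: 0.317
gripper_force: 24.7
```

Emit:
drive_tool --series '[[[-0.0005, -0.035, 0], [0, 0, 0], -0.8], [[-0.0005, -0.035, 0], [0, 0, 0], -0.8], [[-0.0005, -0.035, 0], [0, 0, 0], -0.8], [[-0.0005, -0.035, 0], [0, 0, 0], -0.8], [[-0.0005, -0.035, 0], [0, 0, 0], -0.8], [[-0.0005, -0.035, 0], [0, 0, 0], -0.8], [[0, -0.03, 0], [0, 0, 0], -0.8], [[0, -0.02, 0], [0, 0, 0], -0.8]]'

```text
t: 31.8
ee_pos: [625.6, -160.0, 98.7]
tool_rot: [[-0.957, -0.291, -0.001], [-0.291, 0.957, 0.001], [0.001, 0.001, -1.0]]
ft_force: [0.3, -0.6, -0.5]
finger_gap: 0.318
gripper_force: 24.8
```

Emit:
drive_tool --series '[[[0, -0.01, 0], [0, 0, 0], -0.8], [[0, -0.005, 0], [0, 0, 0], -0.8], [[0, 0, 0], [0, 0, 0], -0.8], [[0, 0, 0], [0, 0, 0], -0.8], [[0, 0, 0], [0, 0, 0], -0.8], [[0, 0, 0], [0, 0, 0], -0.8], [[0, 0, 0], [0, 0, 0], -0.8], [[0, 0, 0], [0, 0, 0], -0.8]]'

```text
t: 32.6
ee_pos: [630.5, -171.6, 99.9]
tool_rot: [[-0.956, -0.293, 0.0], [-0.293, 0.956, 0.001], [-0.001, 0.001, -1.0]]
ft_force: [0.5, 0.3, -0.3]
finger_gap: 0.322
gripper_force: 24.8
```

```bash
python3 -c "
from h import *
go(660.5,-256.5,25,197,8); print(r.get_obs()['tool_rot'][:,2]*1000,r.get_obs()['gripper_force'])"
```

```text
t 32.6 pos [ 630.5 -171.6   99.9] psi -162.99 F [ 0.5  0.3 -0.3] gap 27.3
n 8 per row mm [ -0.5 -11.3   9.4] turn 0.0 | total tool [ -3.8 -90.   74.9] turn 0.0002 tilt [ 0.  0. -1.]
[    0.4     0.8 -1000. ] 24.75049339234829
```

```bash
python3 -c "
from h import *
print(px('w3',676,235,10),px('w3',620,235,8),px('w3',732,235,8),px('w3',676,182,8),px('w3',674,287,4), 'cork',px('w3',675,237,3))"
```

```text
[ 661.5 -256.1   10. ] [ 664.3 -221.2    8. ] [ 657.8 -293.     8. ] [ 694.8 -255.     8. ] [ 624.6 -260.     4. ] cork [ 658.6 -259.1    3. ]
```

Emit:
drive_tool --series '[[[-0.0005, -0.013, 0], [0, 0, 0], -0.8], [[-0.0005, -0.013, 0.005], [0, 0, 0], -0.8], [[-0.0005, -0.013, 0.01], [0, 0, 0], -0.8], [[-0.0005, -0.013, 0.01], [0, 0, 0], -0.8], [[-0.0005, -0.013, 0.01], [0, 0, 0], -0.8], [[-0.0005, -0.013, 0.01], [0, 0, 0], -0.8], [[-0.0005, -0.012, 0.01], [0, 0, 0], -0.8], [[0, 0, 0.005], [0, 0, 0], -0.8]]'

```text
t: 33.4
ee_pos: [660.1, -258.4, 37.9]
tool_rot: [[-0.957, -0.291, -0.001], [-0.291, 0.957, 0.001], [0.001, 0.001, -1.0]]
ft_force: [-0.7, 0.0, 0.0]
finger_gap: 0.32
gripper_force: 24.8
```

Emit:
drive_tool --series '[[[0, 0, 0.003], [0, 0, 0], -0.8], [[0, 0, 0.003], [0, 0, 0], -0.8], [[0, 0, 0.003], [0, 0, 0], -0.8], [[0, 0, 0.002], [0, 0, 0], -0.8], [[0, 0, 0.002], [0, 0, 0], -0.8], [[0, 0, 0], [0, 0, 0], -0.8], [[0, 0, 0], [0, 0, 0], -0.8], [[0, 0, 0], [0, 0, 0], -0.8]]'

```text
t: 34.2
ee_pos: [660.3, -256.8, 27.0]
tool_rot: [[-0.956, -0.292, 0.001], [-0.292, 0.956, 0.001], [-0.001, 0.0, -1.0]]
ft_force: [-0.1, 0.3, -0.2]
finger_gap: 0.319
gripper_force: 24.8
```

```bash
python3 -c "
from h import *
go(660.5,-256.5,5,197,8)"
```

```text
t 34.2 pos [ 660.3 -256.8   27. ] psi -163.01 F [-0.1  0.3 -0.2] gap 27.2
n 8 per row mm [-0.   0.   2.8] turn -0.0 | total tool [-0.3  0.2 22. ] turn -0.0001 tilt [ 0.  0. -1.]
```

Emit:
drive_tool --series '[[[0, 0, 0.004], [0, 0, 0], -0.8], [[0, 0, 0.004], [0, 0, 0], -0.8], [[0, 0, 0.004], [0, 0, 0], -0.8], [[0, 0, 0.003], [0, 0, 0], -0.8], [[0, 0, 0.002], [0, 0, 0], -0.8], [[0, 0, 0.001], [0, 0, 0], -0.8], [[0, 0, 0], [0, 0, 0], -0.8], [[0, 0, 0], [0, 0, 0], -0.8]]'

```text
t: 35.0
ee_pos: [660.3, -256.8, 8.9]
tool_rot: [[-0.956, -0.292, 0.001], [-0.292, 0.956, 0.001], [-0.001, 0.001, -1.0]]
ft_force: [0.3, -0.5, 0.3]
finger_gap: 0.323
gripper_force: 24.8
```

Emit:
drive_tool --series '[[[0, 0, 0.0005], [0, 0, 0], -0.8], [[0, 0, 0.0005], [0, 0, 0], -0.8], [[0, 0, 0.0005], [0, 0, 0], -0.8], [[0, 0, 0.0005], [0, 0, 0], -0.8], [[0, 0, 0.0005], [0, 0, 0], -0.8], [[0, 0, 0.0005], [0, 0, 0], -0.8], [[0, 0, 0.0005], [0, 0, 0], -0.8], [[0, 0, 0], [0, 0, 0], -0.8]]'

```text
t: 35.8
ee_pos: [660.2, -256.8, 5.2]
tool_rot: [[-0.956, -0.292, 0.0], [-0.292, 0.956, 0.001], [-0.0, 0.001, -1.0]]
ft_force: [0.4, 0.3, 0.0]
finger_gap: 0.322
gripper_force: 24.8
```

Emit:
drive_tool --series '[[[0, 0, 0.0005], [0, 0, 0], -0.8], [[0, 0, 0.0005], [0, 0, 0], -0.8], [[0, 0, 0], [0, 0, 0], -0.8], [[0, 0, 0], [0, 0, 0], -0.8], [[0, 0, 0], [0, 0, 0], -0.8], [[0, 0, 0], [0, 0, 0], -0.8], [[0, 0, 0], [0, 0, 0], -0.8], [[0, 0, 0], [0, 0, 0], -0.8]]'

```text
t: 36.6
ee_pos: [660.3, -256.8, 5.0]
tool_rot: [[-0.956, -0.292, 0.001], [-0.292, 0.956, 0.001], [-0.001, 0.0, -1.0]]
ft_force: [-1.5, 0.3, 5.0]
finger_gap: 0.317
gripper_force: 25.3
```

Emit:
drive_tool --series '[[[0, 0, -0.0003], [0, 0, 0], -0.35], [[0, 0, 0], [0, 0, 0], -0.3], [[0, 0, 0], [0, 0, 0], -0.2], [[0, 0, 0], [0, 0, 0], 0], [[0, 0, 0], [0, 0, 0], 0.3], [[0, 0, 0], [0, 0, 0], 0.6], [[0, 0, 0], [0, 0, 0], 0.6], [[0, 0, 0], [0, 0, 0], 0.6]]'

```text
t: 37.4
ee_pos: [660.2, -256.8, 4.5]
tool_rot: [[-0.956, -0.292, 0.0], [-0.292, 0.956, 0.001], [-0.0, 0.001, -1.0]]
ft_force: [0.4, -0.5, -0.1]
finger_gap: 0.795
gripper_force: 0.0
```

Emit:
drive_tool --series '[[[0, 0, -0.01], [0, 0, 0], 0.6], [[0, 0, -0.02], [0, 0, 0], 0.6], [[0, 0, -0.025], [0, 0, 0], 0.6], [[0, 0, -0.03], [0, 0, 0], 0.6], [[0, 0, -0.03], [0, 0, 0], 1], [[0, 0, -0.02], [0, 0, 0], 1], [[0, 0, -0.01], [0, 0, 0], 1], [[0, 0, 0], [0, 0, 0], 1]]'

```text
t: 38.2
ee_pos: [660.9, -257.2, 151.4]
tool_rot: [[-0.956, -0.292, 0.003], [-0.292, 0.956, -0.0], [-0.003, -0.001, -1.0]]
ft_force: [0.4, 0.4, -0.4]
finger_gap: 1.002
gripper_force: 0.0
```

```bash
python3 -c "
from h import *
go(430,84,100,176.3,24)"
```

```text
t 38.2 pos [ 660.9 -257.2  151.4] psi -163.01 F [ 0.4  0.4 -0.4] gap 85.1
n 24 per row mm [ 7.8 15.4  2.1] turn 0.015 | total tool [121.3 393.8  50.7] turn 0.3611 tilt [ 0. -0. -1.]
```

The slide is placed and released. Next I travel to the bank, with the gripper half-turned (psi 176.3) and the grip point near its rear end.

Emit:
drive_tool --series '[[[0.0078, 0.0154, 0], [0, 0, 0.015], 1], [[0.0078, 0.0154, 0], [0, 0, 0.015], 1], [[0.0078, 0.0154, 0], [0, 0, 0.015], 1], [[0.0078, 0.0154, 0], [0, 0, 0.015], 1], [[0.0078, 0.0154, 0], [0, 0, 0.015], 1], [[0.0078, 0.0154, 0], [0, 0, 0.015], 1], [[0.0078, 0.0154, 0], [0, 0, 0.015], 1], [[0.0078, 0.0154, 0], [0, 0, 0.015], 1]]'

```text
t: 39.0
ee_pos: [568.6, -151.8, 148.1]
tool_rot: [[-0.985, -0.175, -0.002], [-0.175, 0.985, 0.001], [0.002, 0.002, -1.0]]
ft_force: [-0.8, -0.3, 0.5]
finger_gap: 0.998
gripper_force: 0.0
```

Emit:
drive_tool --series '[[[0.0078, 0.0154, 0], [0, 0, 0.015], 1], [[0.0078, 0.0154, 0], [0, 0, 0.015], 1], [[0.0078, 0.0154, 0], [0, 0, 0.015], 1], [[0.0078, 0.0154, 0], [0, 0, 0.015], 1], [[0.0078, 0.0154, 0], [0, 0, 0.015], 1], [[0.0078, 0.0154, 0], [0, 0, 0.015], 1], [[0.0078, 0.0154, 0], [0, 0, 0.015], 1], [[0.0078, 0.0154, 0], [0, 0, 0.015], 1]]'

```text
t: 39.8
ee_pos: [491.4, -37.4, 148.4]
tool_rot: [[-0.998, -0.056, -0.002], [-0.056, 0.998, 0.001], [0.002, 0.001, -1.0]]
ft_force: [0.6, 0.7, -0.9]
finger_gap: 1.001
gripper_force: 0.0
```

Emit:
drive_tool --series '[[[0.0078, 0.0154, 0.005], [0, 0, 0.015], 1], [[0.0078, 0.0154, 0.01], [0, 0, 0.015], 1], [[0.0078, 0.0154, 0.015], [0, 0, 0.015], 1], [[0.0078, 0.0154, 0.015], [0, 0, 0.015], 1], [[0.0078, 0.0154, 0.015], [0, 0, 0.015], 1], [[0.0078, 0.0154, 0.015], [0, 0, 0.015], 1], [[0.0078, 0.0154, 0.01], [0, 0, 0.015], 1], [[0.0078, 0.0154, 0.005], [0, 0, 0.015], 1]]'

```text
t: 40.6
ee_pos: [427.9, 85.2, 57.8]
tool_rot: [[-0.998, 0.064, -0.003], [0.064, 0.998, 0.0], [0.003, -0.0, -1.0]]
ft_force: [-0.3, -0.3, -1.1]
finger_gap: 1.001
gripper_force: 0.0
```

Emit:
drive_tool --series '[[[0, 0, 0], [0, 0, 0], 1], [[0, 0, 0], [0, 0, 0], 1], [[0, 0, 0], [0, 0, 0], 1], [[0, 0, 0], [0, 0, 0], 1], [[0, 0, 0], [0, 0, 0], 1], [[0, 0, 0], [0, 0, 0], 1], [[0, 0, 0], [0, 0, 0], 1], [[0, 0, 0], [0, 0, 0], 1]]'

```text
t: 41.4
ee_pos: [430.0, 84.8, 59.8]
tool_rot: [[-0.998, 0.064, 0.0], [0.064, 0.998, 0.001], [-0.0, 0.001, -1.0]]
ft_force: [0.1, -0.1, 0.3]
finger_gap: 0.998
gripper_force: 0.0
```

```bash
python3 -c "
from h import *
shot('w10')
go(428.5,85,-24,176.4,8)
# silver panel centroid of the bank: brightest low-saturation blob near its expected place
import pickle
p,im=pickle.load(open('pics/w10.pkl','rb')); h=cv2.cvtColor(im,cv2.COLOR_BGR2HSV)
m=((h[...,1]<50)&(h[...,2]>85)).astype(np.uint8)
print('expected px',proj(p,(457.5,83.3,22)))
for c in cv2.findContours(m,cv2.RETR_EXTERNAL,cv2.CHAIN_APPROX_NONE)[0]:
    if cv2.contourArea(c)>400:
        b=cv2.boxPoints(cv2.minAreaRect(c)); W=np.array([ray(p,u,v,22)[:2] for u,v in b]); print(cv2.contourArea(c),cv2.minAreaRect(c)); print(W.mean(0),W)
"
```

```text
t 41.45 pos [430.   84.9  59.8] psi 176.36 F [ 0.3  0.4 -0.1] gap 84.9
n 8 per row mm [ 0.2 -0.  10.5] turn -0.0001 | total tool [ 1.5 -0.1 83.8] turn -0.0007 tilt [ 0.  0. -1.]
expected px [286.9 268.3]
628.0 ((68.5, 308.5), (17.0, 45.0), 0.0)
[477.8 -61.9] [[494.2 -71.7]
 [460.7 -63.2]
 [461.4 -52.3]
 [494.9 -60.3]]
678.5 ((88.15605163574219, 250.13055419921875), (15.403078079223633, 53.39201354980469), 28.610462188720703)
[437.4 -39.7] [[449.7 -54.9]
 [419.6 -31.7]
 [424.9 -24.5]
 [455.4 -47.6]]
1788.0 ((40.40830993652344, 275.5773010253906), (38.435523986816406, 108.39539337158203), 4.864514350891113)
[454.4 -74.4] [[ 489.9 -100.1]
 [ 415.1  -72.6]
 [ 418.6  -50. ]
 [ 494.1  -75.1]]
4782.5 ((285.0, 265.5), (101.0, 50.0), 90.0)
[457.1  82.1] [[421.   69.3]
 [422.9  99.5]
 [493.3  96.4]
 [491.2  63.3]]
438.0 ((548.0, 11.0), (22.0, 22.0), 90.0)
[320.5 226.3] [[315.  220. ]
 [315.7 231.2]
 [326.  232.8]
 [325.2 221.4]]
4628.5 ((292.98046875, 45.63120651245117), (106.0733642578125, 46.72309112548828), 39.8978385925293)
[329.   95.1] [[319.   66.2]
 [303.5  83.1]
 [338.2 123.8]
 [355.4 107.2]]
```

The panel centre is at (457, 82), aligned with the tool. I descend so that the real fingertips reach the bank's sides, watching the force.

Emit:
drive_tool --series '[[[0.001, 0, 0.01], [0, 0, 0], 1], [[0, 0, 0.015], [0, 0, 0], 1], [[0, 0, 0.015], [0, 0, 0], 1], [[0, 0, 0.015], [0, 0, 0], 1], [[0, 0, 0.01], [0, 0, 0], 1], [[0, 0, 0.005], [0, 0, 0], 1], [[0, 0, 0.002], [0, 0, 0], 1], [[0, 0, 0], [0, 0, 0], 1]]'

```text
t: 42.25
ee_pos: [429.1, 85.1, -12.2]
tool_rot: [[-0.998, 0.063, 0.0], [0.063, 0.998, 0.001], [-0.0, 0.001, -1.0]]
ft_force: [-0.8, -0.1, -0.1]
finger_gap: 0.999
gripper_force: 0.0
```

Emit:
drive_tool --series '[[[0, 0, 0.003], [0, 0, 0], 1], [[0, 0, 0.003], [0, 0, 0], 1], [[0, 0, 0.002], [0, 0, 0], 1], [[0, 0, 0.002], [0, 0, 0], 1], [[0, 0, 0.001], [0, 0, 0], 1], [[0, 0, 0], [0, 0, 0], 1], [[0, 0, 0], [0, 0, 0], 1], [[0, 0, 0], [0, 0, 0], 1]]'

```text
t: 43.05
ee_pos: [429.1, 85.1, -23.2]
tool_rot: [[-0.998, 0.063, 0.0], [0.063, 0.998, 0.001], [-0.0, 0.001, -1.0]]
ft_force: [0.2, -0.5, -0.1]
finger_gap: 1.0
gripper_force: 0.0
```

There is no contact at TCP −23, so the fingertip offset is confirmed. I close in two stages.

Emit:
drive_tool --series '[[[0, 0, 0], [0, 0, 0], 0.7], [[0, 0, 0], [0, 0, 0], 0.5], [[0, 0, 0], [0, 0, 0], 0.35], [[0, 0, 0], [0, 0, 0], 0.25], [[0, 0, 0], [0, 0, 0], 0.2], [[0, 0, 0], [0, 0, 0], 0.2], [[0, 0, 0], [0, 0, 0], 0.2], [[0, 0, 0], [0, 0, 0], 0.2]]' --squeeze 30

```text
t: 43.85
ee_pos: [428.9, 84.8, -23.2]
tool_rot: [[-0.998, 0.064, 0.0], [0.064, 0.998, 0.0], [-0.0, 0.0, -1.0]]
ft_force: [-0.7, -2.4, 2.1]
finger_gap: 0.601
gripper_force: 1.3
```

Emit:
drive_tool --series '[[[0, 0, 0], [0, 0, 0], 0.1], [[0, 0, 0], [0, 0, 0], 0], [[0, 0, 0], [0, 0, 0], 0], [[0, 0, 0], [0, 0, 0], 0], [[0, 0, 0], [0, 0, 0], 0], [[0, 0, 0], [0, 0, 0], 0], [[0, 0, 0], [0, 0, 0], 0], [[0, 0, 0], [0, 0, 0], 0]]'

```text
t: 44.65
ee_pos: [429.0, 84.9, -23.0]
tool_rot: [[-0.998, 0.064, 0.001], [0.064, 0.998, 0.0], [-0.0, 0.001, -1.0]]
ft_force: [-0.8, -2.6, 6.3]
finger_gap: 0.577
gripper_force: 30.9
```

```bash
python3 -c "
from h import *
import numpy as np
a=np.radians(-7.5); d=np.array([np.cos(a),np.sin(a)]); O=np.array([674,89.2])
for s in(-85,-16): print(s,O+d*(s-29))
x,y=O+d*(-85-29); go(x,y,-20,172.5,8)"
```

```text
-85 [561.  104.1]
-16 [629.4  95.1]
t 44.65 pos [429.   84.9 -23. ] psi 176.35 F [-0.8 -2.6  6.3] gap 49.0
n 8 per row mm [-16.2   3.9  -0.4] turn 0.0084 | total tool [-130.5   27.6   -3. ] turn 0.0672 tilt [ 0.  0. -1.]
```

Emit:
drive_tool --series '[[[0, 0, -0.004], [0, 0, 0], 0], [[-0.0186, 0.0043, 0], [0, 0, 0.0096], 0], [[-0.0186, 0.0043, 0], [0, 0, 0.0096], 0], [[-0.0186, 0.0043, 0], [0, 0, 0.0096], 0], [[-0.0186, 0.0043, 0], [0, 0, 0.0096], 0], [[-0.0186, 0.0043, 0], [0, 0, 0.0096], 0], [[-0.0186, 0.0043, 0], [0, 0, 0.0096], 0], [[-0.0186, 0.0043, 0], [0, 0, 0.0096], 0]]' --squeeze 45

```text
t: 45.45
ee_pos: [561.7, 103.4, -19.5]
tool_rot: [[-0.991, 0.13, -0.001], [0.13, 0.991, 0.001], [0.001, 0.001, -1.0]]
ft_force: [-0.5, -0.0, -2.5]
finger_gap: 0.575
gripper_force: 47.8
```

Emit:
drive_tool --series '[[[0, 0, 0], [0, 0, 0], 0], [[0, 0, 0], [0, 0, 0], 0], [[0, 0, 0.001], [0, 0, 0], 0], [[0, 0, 0.001], [0, 0, 0], 0], [[0, 0, 0.001], [0, 0, 0], 0], [[0, 0, 0.001], [0, 0, 0], 0], [[0, 0, 0], [0, 0, 0], 0], [[0, 0, 0], [0, 0, 0], 0]]'

```text
t: 46.25
ee_pos: [561.0, 103.0, -22.9]
tool_rot: [[-0.991, 0.13, 0.0], [0.13, 0.991, 0.001], [0.0, 0.001, -1.0]]
ft_force: [-3.3, 0.9, 4.5]
finger_gap: 0.572
gripper_force: 48.6
```

```bash
python3 -c "
from h import *
go(561,104.1,-22.5,172.5,8)
p=shot('t1',[],cam='top')
import pickle
p,im=pickle.load(open('pics/t1.pkl','rb'))
x0,y0,w,h=190,110,120,100
a=np.radians(-7.5); d=np.array([np.cos(a),np.sin(a)]); n=np.array([-d[1],d[0]]); O=np.array([671,87.5])
def bx(x1,x2,y1,y2,z): return [np.append(O+d*x+n*y,z) for x,y in((x1,y1),(x2,y1),(x2,y2),(x1,y2))]
B=[bx(-12,12,-47,47,46),bx(-12,46,35,47,32),bx(-12,46,-47,-35,32)]
k=6.5; c=cv2.resize(im[y0:y0+90,x0:x0+120],None,fx=k,fy=k,interpolation=cv2.INTER_CUBIC); c=cv2.convertScaleAbs(c,alpha=1.6)
for b in B:
    q=np.array([(proj(p,X)-[x0,y0]+.5)*k for X in b]).round().astype(np.int32); cv2.polylines(c,[q],True,(0,255,0),1)
cv2.imwrite('pics/t1c.png',c)"
```

```text
t 46.25 pos [561.  103.  -22.9] psi 172.52 F [-3.3  0.9  4.5] gap 48.6
n 8 per row mm [ 0.   0.1 -0.1] turn 0.0 | total tool [ 0.1  1.1 -0.4] turn 0.0003 tilt [ 0.  0. -1.]
```

View pics/t1c.png

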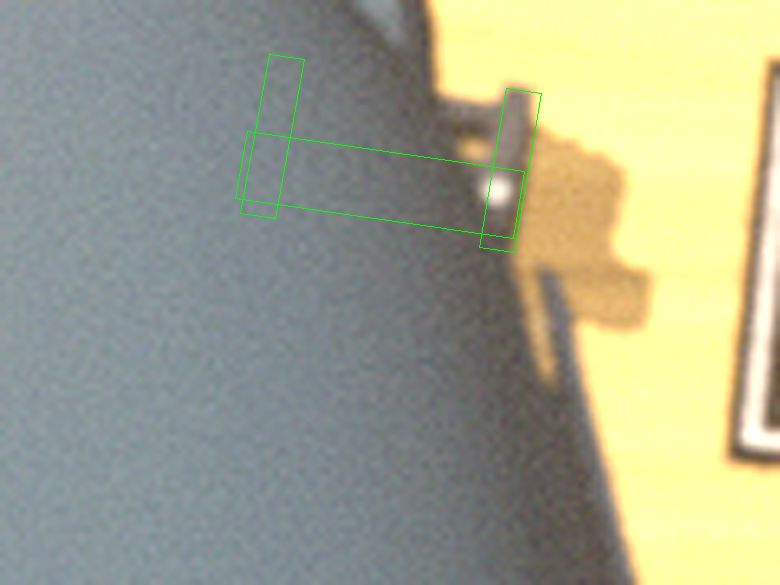

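In the picture, the right cheek edge (about x 512–533) and the bolt (496,190) put the dock origin at about (674.5, 90). I shift 1.5 mm sideways and slide the bank in.

Emit:
drive_tool --series '[[[-0.003, 0.0015, 0], [0, 0, 0], 0], [[-0.007, 0, 0], [0, 0, 0], 0], [[-0.008, 0, 0], [0, 0, 0], 0], [[-0.008, 0, 0], [0, 0, 0], 0], [[-0.008, 0, 0], [0, 0, 0], 0], [[-0.006, 0, 0], [0, 0, 0], 0], [[-0.003, 0, 0], [0, 0, 0], 0], [[0, 0, 0], [0, 0, 0], 0]]'

```text
t: 47.1
ee_pos: [604.7, 99.0, -22.8]
tool_rot: [[-0.991, 0.13, 0.001], [0.13, 0.991, 0.001], [-0.001, 0.001, -1.0]]
ft_force: [-2.6, 0.9, 4.1]
finger_gap: 0.574
gripper_force: 48.8
```

Emit:
drive_tool --series '[[[-0.003, 0, 0], [0, 0, 0], 0], [[-0.003, 0, 0], [0, 0, 0], 0], [[-0.003, 0, 0], [0, 0, 0], 0], [[-0.003, 0, 0], [0, 0, 0], 0], [[-0.002, 0, 0], [0, 0, 0], 0], [[0, 0, 0], [0, 0, 0], 0], [[0, 0, 0], [0, 0, 0], 0], [[0, 0, 0], [0, 0, 0], 0]]'

```text
t: 47.9
ee_pos: [618.2, 97.2, -22.8]
tool_rot: [[-0.991, 0.13, 0.001], [0.13, 0.991, 0.001], [-0.0, 0.001, -1.0]]
ft_force: [-2.9, 0.5, 4.6]
finger_gap: 0.572
gripper_force: 48.9
```

Emit:
drive_tool --series '[[[-0.0015, 0, 0], [0, 0, 0], 0], [[-0.0015, 0, 0], [0, 0, 0], 0], [[-0.0015, 0, 0], [0, 0, 0], 0], [[-0.0015, 0, 0], [0, 0, 0], 0], [[-0.001, 0, 0], [0, 0, 0], 0], [[0, 0, 0], [0, 0, 0], 0], [[0, 0, 0], [0, 0, 0], 0], [[0, 0, 0], [0, 0, 0], 0]]'

```text
t: 48.7
ee_pos: [624.8, 96.3, -22.8]
tool_rot: [[-0.991, 0.13, 0.0], [0.13, 0.991, 0.001], [0.0, 0.001, -1.0]]
ft_force: [-4.5, 1.6, 6.5]
finger_gap: 0.57
gripper_force: 49.0
```

Emit:
drive_tool --series '[[[-0.001, 0, 0], [0, 0, 0], 0], [[-0.001, 0, 0], [0, 0, 0], 0], [[-0.001, 0, 0], [0, 0, 0], 0], [[0, 0, 0], [0, 0, 0], 0], [[0, 0, 0], [0, 0, 0], 0], [[0, 0, 0], [0, 0, 0], 0], [[0, 0, 0], [0, 0, 0], 0], [[0, 0, 0], [0, 0, 0], 0]]'

```text
t: 49.5
ee_pos: [627.7, 95.9, -22.9]
tool_rot: [[-0.991, 0.13, -0.0], [0.13, 0.991, 0.001], [0.0, 0.001, -1.0]]
ft_force: [-4.3, 1.3, 6.5]
finger_gap: 0.577
gripper_force: 48.9
```

Emit:
drive_tool --series '[[[-0.001, 0, 0], [0, 0, 0], 0], [[-0.001, 0, 0], [0, 0, 0], 0], [[-0.001, 0, 0], [0, 0, 0], 0], [[0, 0, 0], [0, 0, 0], 0], [[0, 0, 0], [0, 0, 0], 0], [[0, 0, 0], [0, 0, 0], 0], [[0, 0, 0], [0, 0, 0], 0], [[0, 0, 0], [0, 0, 0], 0]]'

```text
t: 50.3
ee_pos: [630.7, 95.5, -22.9]
tool_rot: [[-0.991, 0.13, -0.0], [0.13, 0.991, 0.001], [0.0, 0.001, -1.0]]
ft_force: [-3.8, -0.0, 5.4]
finger_gap: 0.573
gripper_force: 48.9
```

Emit:
drive_tool --series '[[[-0.001, 0, 0], [0, 0, 0], 0], [[-0.001, 0, 0], [0, 0, 0], 0], [[0, 0, 0], [0, 0, 0], 0], [[0, 0, 0], [0, 0, 0], 0], [[0, 0, 0], [0, 0, 0], 0], [[0, 0, 0], [0, 0, 0], 0], [[0, 0, 0], [0, 0, 0], 0], [[0, 0, 0], [0, 0, 0], 0]]'

```text
t: 51.1
ee_pos: [632.2, 95.3, -22.9]
tool_rot: [[-0.992, 0.13, -0.001], [0.13, 0.992, 0.001], [0.001, 0.001, -1.0]]
ft_force: [-6.1, 0.7, 8.4]
finger_gap: 0.572
gripper_force: 49.1
```

Emit:
drive_tool --series '[[[-0.001, 0, 0], [0, 0, 0], 0], [[-0.001, 0, 0], [0, 0, 0], 0], [[0, 0, 0], [0, 0, 0], 0], [[0, 0, 0], [0, 0, 0], 0], [[0, 0, 0], [0, 0, 0], 0], [[0, 0, 0], [0, 0, 0], 0], [[0, 0, 0], [0, 0, 0], 0], [[0, 0, 0], [0, 0, 0], 0]]'

```text
t: 51.9
ee_pos: [632.1, 95.3, -22.9]
tool_rot: [[-0.992, 0.13, -0.004], [0.13, 0.992, 0.001], [0.004, 0.001, -1.0]]
ft_force: [-13.4, 2.5, 13.0]
finger_gap: 0.576
gripper_force: 49.8
```

Contact with the back stop: 13 N and x no longer advances. I press one more millimetre, then release and rise.

Emit:
drive_tool --series '[[[-0.001, 0, 0], [0, 0, 0], 0], [[0, 0, 0], [0, 0, 0], 0], [[0, 0, 0], [0, 0, 0], 0], [[0, 0, 0], [0, 0, 0], 0.15], [[0, 0, 0], [0, 0, 0], 0.25], [[0, 0, 0], [0, 0, 0], 0.4], [[0, 0, 0], [0, 0, 0], 0.6], [[0, 0, 0], [0, 0, 0], 1]]'

```text
t: 52.7
ee_pos: [636.3, 94.7, -23.3]
tool_rot: [[-0.991, 0.13, 0.001], [0.13, 0.991, 0.001], [-0.001, 0.001, -1.0]]
ft_force: [0.6, -0.1, -0.4]
finger_gap: 0.945
gripper_force: 0.0
```

Emit:
drive_tool --series '[[[0, 0, 0], [0, 0, 0], 1], [[0, 0, 0], [0, 0, 0], 1], [[0.001, 0, 0], [0, 0, 0], 1], [[0, 0, -0.01], [0, 0, 0], 1], [[0, 0, -0.015], [0, 0, 0], 1], [[0, 0, -0.02], [0, 0, 0], 1], [[0, 0, -0.02], [0, 0, 0], 1], [[0, 0, -0.02], [0, 0, 0], 1]]'

```text
t: 53.5
ee_pos: [635.0, 94.8, 63.5]
tool_rot: [[-0.991, 0.13, 0.001], [0.13, 0.991, 0.001], [-0.001, 0.001, -1.0]]
ft_force: [0.4, 0.2, -0.8]
finger_gap: 1.002
gripper_force: 0.0
```

Emit:
drive_tool --series '[[[0, 0, -0.025], [0, 0, 0], 1], [[0, 0, -0.025], [0, 0, 0], 1], [[0, 0, -0.025], [0, 0, 0], 1], [[0, 0, -0.02], [0, 0, 0], 1], [[0, 0, -0.01], [0, 0, 0], 1], [[0, 0, 0], [0, 0, 0], 1], [[0, 0, 0], [0, 0, 0], 1], [[0, 0, 0], [0, 0, 0], 1]]'

```text
t: 54.3
ee_pos: [634.2, 94.6, 165.6]
tool_rot: [[-0.991, 0.13, -0.002], [0.13, 0.991, 0.001], [0.002, 0.0, -1.0]]
ft_force: [0.5, -0.6, 0.1]
finger_gap: 1.003
gripper_force: 0.0
```

```bash
python3 -c "
from h import *
shot('w11'); go(632,95,150,172.5,8)
import pickle
p,im=pickle.load(open('pics/w11.pkl','rb')); h=cv2.cvtColor(im,cv2.COLOR_BGR2HSV)
m=((h[...,1]<60)&(h[...,2]>75)).astype(np.uint8)
print('expected home centre px',proj(p,(658.6,92,22)),'bar',[proj(p,(674.5+a,90+b,46)) for a,b in((5,41),(-5,-41),(-12,0))])
for c in cv2.findContours(m,cv2.RETR_EXTERNAL,cv2.CHAIN_APPROX_NONE)[0]:
    if cv2.contourArea(c)>60:
        q=cv2.minAreaRect(c); b=cv2.boxPoints(q); W=np.array([ray(p,u,v,22)[:2] for u,v in b]); print(cv2.contourArea(c),q,W.mean(0),W.tolist() if cv2.contourArea(c)>300 else '')
"
```

```text
t 54.35 pos [634.2  94.7 165.5] psi 172.51 F [-0.5 -1.5  0.6] gap 84.6
n 8 per row mm [0.3 0.  1.9] turn 0.0 | total tool [ 2.2  0.1 15.6] turn 0.0002 tilt [-0.  0. -1.]
expected home centre px [287.3 212.8] bar [array([335.4, 238.7]), array([239.5, 239.5]), array([285.6, 226.1])]
5245.0 ((360.0471496582031, 374.41510009765625), (73.35054779052734, 106.17971801757812), 74.05460357666016) [848.7 144.5] [[812.4260058902196, 84.04688748983851], [790.9412584278452, 190.39476408375276], [882.8190639394501, 208.72848464170113], [908.7109520336917, 95.01265440254531]]
371.0 ((287.5, 258.0), (8.0, 49.0), 90.0) [703.2  86.4] [[696.118679538455, 63.94671209074636], [702.1532376784717, 109.8489348812081], [710.397181542053, 108.94013107790812], [704.3181761368902, 62.70694449894644]]
62.0 ((335.5, 242.0), (8.0, 9.0), 90.0) [692.9 133. ] 
67.0 ((240.00003051757812, 241.50003051757812), (9.192388534545898, 9.192387580871582), 45.0) [680.8  44.5] 
707.5 ((498.5, 222.5), (29.0, 31.0), 90.0) [693.3 283.3] [[677.1708088409882, 268.76215115962583], [680.8379304395634, 296.6799245306653], [709.53134239
[... 988 characters left out ...]
9503479003906) [649.4 251.9] [[600.8252495285803, 204.30362707429222], [588.7660258892063, 264.0879817299139], [696.200119308193, 302.1079443313829], [711.7698487158048, 237.02767325918882]]
672.5 ((64.23267364501953, 31.326732635498047), (54.42853546142578, 17.51265525817871), 84.2894058227539) [487.2 -62.8] [[467.9202558497838, -65.69565717972934], [468.50769331286574, -51.98903723184823], [506.5442945166719, -59.53962516658849], [505.98182895606806, -73.82179295688466]]
682.0 ((30.5, 28.5), (57.0, 19.0), 90.0) [481.9 -88.5] [[461.3528115121693, -88.82978707414783], [463.2500509946703, -74.34096395183754], [502.44145679881257, -87.78849131143424], [500.46053163599436, -102.90494351121343]]
```

Bolts, bank rear edge and front edge all read as home, within about 2 mm. One numeric check remains before hand-in: the bank's end edges, the slide standing, and the bystanders unmoved.

```bash
python3 -c "
from h import *
import pickle
p,im=pickle.load(open('pics/w11.pkl','rb'))
b=[ray(p,335.5,242,46),ray(p,240,241.5,46)]; O=(b[0]+b[1])/2; print('bolts',b,'O',O)
a=np.radians(-7.5); d=np.array([np.cos(a),np.sin(a)]); n=np.array([-d[1],d[0]])
S=cv2.cvtColor(im,cv2.COLOR_BGR2HSV)[...,1].astype(float)
for l in(-15,0,15):
    print(l,[(s,int(S[tuple(np.round(proj(p,np.append(O[:2]+d*s+n*(l+1.5),22))[::-1]).astype(int))])) for s in range(-76,-56,2)])
t=r.camera_params('top'); T=r.read_camera('top'); T0=cv2.imread('pics/top0.png')
tp=T0[222:248,90:112]; m=cv2.matchTemplate(T[110:200,370:440],tp,cv2.TM_CCOEFF_NORMED); _,v,_,loc=cv2.minMaxLoc(m)
print('slide match',v,np.array(loc)+[370+11,110+13],'expect top',proj(t,(656,-256.5,65)))
D=cv2.absdiff(T,T0).max(2)
for nm,(x0,y0,x1,y1) in dict(capo=(302,218,340,262),tin=(440,222,475,262),dish=(380,135,425,175)).items(): print(nm,np.mean(D[y0:y1,x0:x1]),np.mean(D[y0:y1,x0:x1]>40))
"
```

```text
bolts [array([682.6, 130.8,  46. ]), array([671.4,  49.1,  46. ])] O [677.  90.  46.]
-15 [(-76, 127), (-74, 124), (-72, 123), (-70, 127), (-68, 13), (-66, 12), (-64, 17), (-62, 39), (-60, 45), (-58, 37)]
0 [(-76, 127), (-74, 122), (-72, 122), (-70, 123), (-68, 15), (-66, 16), (-64, 17), (-62, 17), (-60, 30), (-58, 14)]
15 [(-76, 125), (-74, 127), (-72, 125), (-70, 126), (-68, 10), (-66, 13), (-64, 13), (-62, 16), (-60, 16), (-58, 16)]
slide match 0.5839154720306396 [381 148] expect top [409.2 144.4]
capo 62.74401913875598 0.7978468899521531
tin 28.268571428571427 0.3492857142857143
dish 49.995555555555555 0.8866666666666667
```

The bank's rear edge is at dock x ≈ −69. Its visible end face accounts for 3 of those millimetres, so the top edge is at −66, which is home. The arm's shadow spoils the other comparisons, so I move the arm aside and check again.

Emit:
drive_tool --series '[[[0.01, 0.012, -0.005], [0, 0, 0], 1], [[0.02, 0.023, 0], [0, 0, 0], 1], [[0.024, 0.028, 0], [0, 0, 0], 1], [[0.024, 0.028, 0], [0, 0, 0], 1], [[0.024, 0.028, 0], [0, 0, 0], 1], [[0.024, 0.028, 0], [0, 0, 0], 1], [[0.02, 0.023, 0], [0, 0, 0], 1], [[0.01, 0.012, 0], [0, 0, 0], 1]]'

```text
t: 55.2
ee_pos: [501.8, 297.7, 172.1]
tool_rot: [[-0.992, 0.128, -0.0], [0.128, 0.992, 0.001], [0.0, 0.001, -1.0]]
ft_force: [0.7, 0.1, -0.8]
finger_gap: 0.999
gripper_force: 0.0
```

Emit:
drive_tool --series '[[[0.01, 0.02, 0], [0, 0, 0], 1], [[0.01, 0.025, 0], [0, 0, 0], 1], [[0.01, 0.025, 0], [0, 0, 0], 1], [[0.01, 0.02, 0], [0, 0, 0], 1], [[0, 0.01, 0], [0, 0, 0], 1], [[0, 0, 0], [0, 0, 0], 1], [[0, 0, 0], [0, 0, 0], 1], [[0, 0, 0], [0, 0, 0], 1]]'

```text
t: 56.0
ee_pos: [477.6, 398.8, 172.1]
tool_rot: [[-0.991, 0.131, 0.0], [0.131, 0.991, 0.0], [-0.0, 0.0, -1.0]]
ft_force: [-0.1, -0.2, -0.0]
finger_gap: 1.001
gripper_force: 0.0
```

```bash
python3 -c "
from h import *
t=r.camera_params('top'); T=r.read_camera('top'); T0=cv2.imread('pics/top0.png'); cv2.imwrite('pics/t2.png',T)
print(r.get_obs()['ee_pos'],r.get_obs()['t'])
def M(nm,x0,y0,x1,y1,pad=14):
    m=cv2.matchTemplate(T[y0-pad:y1+pad,x0-pad:x1+pad],T0[y0:y1,x0:x1],cv2.TM_CCOEFF_NORMED); _,v,_,l=cv2.minMaxLoc(m); print(nm,round(v,3),np.array(l)-pad)
M('capo',302,218,340,262);M('tin',440,222,475,262)
print('slide top expected',proj(t,(656,-256.5,65)),'dish',proj(t,(656,-256,3)))
g=cv2.cvtColor(T,cv2.COLOR_BGR2GRAY);g0=cv2.cvtColor(T0,cv2.COLOR_BGR2GRAY)
D=cv2.absdiff(cv2.GaussianBlur(T,(3,3),0),cv2.GaussianBlur(T0,(3,3),0)).max(2)
print(D[128:174:3,380:450:3])
s=r.camera_params('side'); s0=cv2.imread('pics/side0.png'); S=r.read_camera('side')
print('side slide: base',proj(s,(658,-256.5,3)),'top',proj(s,(658,-256.5,65)))
Ds=cv2.absdiff(S,s0).max(2); print(Ds[125:180:3,245:295:3])
"
```

```text
[477.7 398.8 172.1] 56.05
capo 0.991 [0 0]
tin 0.987 [0 0]
slide top expected [409.2 144.4] dish [401. 154.]
[[ 1  2  2  1  0  1  1  2  1  2  1  1  2  1  0  2  1  3  2  2  1  2  2  1]
 [ 1  2  1  1  1  1  0  1  1  0  1  2  1  2  1  3  1  2  1  1  0  2  1  1]
 [ 1  2  1  1  2  2  3  2  1  2  3  3  3  1  2  2  2  1  2  2  1  1  2  2]
 [ 1  2  1  1  1  2  1  3  1  4  6  4  3  2  2  2  1  3  1  2  2  1  2  1]
 [ 2  1  1  2  2  2  2  3 20 16 19 14  3  1  2  2  2  0  1  1  0  1  2  1]
 [ 0  1  1  3  3  3  1 13 23  9 16 21 11  1  1  2  1  1  2  1  1  1  1  2]
 [ 2  1  2  1  3  3  6 22 22 15 25 35  9  1  1  2  1  1  2  2  2  2  2  2]
 [ 1  1  1  3  1  3 23 22 19 29 36 23  1  2  1  3  2  1  2  1  1  2  2  2]
 [ 2  1  2  2  1  8 22 21 21 24 28 16  5  1  3  2  2  0  1  2  1  2  1  1]
 [ 1  2  2  4  1  4 15 25 26 23 27 26  7  3  4  0  1  1  2  1  2  0  1  3]
 [ 1  1  2  1  1  2  7 21 26 24 26 18  4  9 33 17  7  2  2  1  0  1  1  1]
 [ 2  2  1  3  3  1  1  4  9 19 23  8  1 18 33 34 33 22 10  1  1  2  1  1]
 [ 2  1  2  2  1  2  2  1  1  2  3  2  5 31 32 31 31 32 33 14  2  0  4  1]
 [ 2  2  2  2  2
[... 585 characters left out ...]
 9  9  8  9  8  8  8  9 10  8  9  9  8  8  9  8  9]
 [ 6  7  7  9  9 11 20 39  8  9  8  9  8  8  8  9  8]
 [ 7  8  9  9  9 25 27 45  3  9  9  9  8  8  9  9 10]
 [ 8  9  8  9  9 24 30 47  4  9  8 19 36 35 10  9  8]
 [ 7  9  9  9  9 20 45 64  4  3 64 67 72 59  9  9  9]
 [ 7  8  9  8  5 36 69 75 28 31 54 58  1  8  8  8  8]
 [ 9 10  8  7  5 22 49 43 46 46  3  8  9  7  9  9  8]
 [14  9  8  7  4 10 44 21 13  5  4  9  8  8  9  8  8]
 [22  8  8  9  4  5  5  5  4  3  8  9  9  9  8  8 10]
 [50  9 10  8  8  7  7  4  7  8  9  9  7  8  9 10  9]
 [58  9  8  8  8  8  9  7  9  8  9  8  9  9  9  8  9]
 [43  9  8  9  9 10  9  7  8  8  8  9  8  7  9  9  8]
 [19  7  7  8  8  9  8  9  9  7  8  8  9  9  9  8  7]]
```

The slide stands upright, spanning rows 146–164 in the side view as predicted. The capo and tin have not moved. I hand in.

```bash
python3 -c "
from bench import r
print(r.hand_in())"
```

```text
the job is handed in; nothing more can be done
None
```

The job is handed in at about 56 s: both pedals are in their outlines, the slide stands in the dish, the bank is home under the bar, the capo and tin have not moved, and everything is released; the hand-in returned no verdict.

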